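# Tighten the die cap nut of a clay extruder, by hand and then with a wrench

### The job

Spin the big hexagonal cap nut on the leaning clay extruder clockwise with the fingers until it is snug, and no farther by hand. Then fit the open-ended wrench on it and tighten it until the red line on the nut meets the red line on the flange. Take the wrench off without loosening the nut, lay it flat on the bare table away from the extruder, and leave the pots and tools around as they are.

Things in the scene. Friction and masses are not known exactly. Their poses are not given: they have to be found in the camera images.
- extruder_stand: Fixed plywood stand (base 170x130x18 mm, origin under it on the table, x away from the robot at yaw 0). It holds an aluminium barrel, 43 mm wide, leaning 0.56 rad (32 deg) from vertical towards the stand's -x. The barrel's upper end is a flange 84 mm wide, 6 mm thick; its top face centre is at [-0.026, 0, 0.145] m in the stand's frame.
- die_nut: Captive steel hexagonal cap nut on the flange, turning about the leaning barrel's axis without moving along it; brass die with a black star in its end. 56 mm across flats (65 over corners), 30 mm high. Origin on the axis at its lower face (flange top); z points out along the axis, x to the corner with the red line (corners every 60 deg).
- nut_line (a point): Point 36 mm from the axis along the nut's x (in line with the nut's red line), at the flange's top face.
- flange_line (a point): Point on the red line of the flange's top face, 36 mm from the axis, on the right-hand side as seen from the robot. The two points coincide when the lines meet.
- nut_run (a joint): Angle of the nut in its loose run, rad, growing clockwise as seen looking down on the nut. Turns easily (0.25 N m) up to 2.0, where it is snug: the red lines then still stand 0.6 rad apart. It also turns back this easily.
- nut_tighten (a joint): Further clockwise angle of the nut after it is snug, rad: 0 at the start; takes 0.7 N m to turn and stays where it is left; the red lines meet at 0.60, a hard stop comes at 0.9.
- wrench: Open-ended wrench lying flat, 0.28 kg: steel head 12 mm thick, black grip sleeve 24 mm wide and 24 mm high, from x=-79 to -185 mm (hold at -110). Origin on the underside below the jaw's centre, z up, handle along -x. Jaw opens to +x: faces 59 mm apart, prongs to x=19 then flaring to 31, throat at x=-34, head 94 mm wide. On the nut the handle lies over a corner; 0.1 rad free play each way.
- green_pot: Glaze pot with a green label, 63 mm wide, 89 mm high, back left. Bystander.
- magenta_pot: Glaze pot with a magenta label, 61 mm wide, 73 mm high, left. Bystander.
- yellow_pot: Glaze pot with a yellow label, 60 mm wide, 69 mm high, right, behind the turntable. Bystander.
- wood_rib: Flat wooden rib, 102 x 48 x 8 mm, front left. Bystander.
- blue_tile: Teal glaze test tile, 60 x 36 x 8 mm, front. Bystander.

How it is judged:
By the outcome, as a careful person would: the job done as asked, in the order asked, and still so for the second after the job is handed in, with the robot touching nothing.
It also fails if it takes over 64 s, if anything falls off the work surface, if the arm or the gripper's body presses on something with over 40 N, if the wrist force passes 120 N, or if a joint passes its speed limit or range.

### The arm

A 7-joint arm with a two-finger parallel gripper is mounted at the origin on a cart in front of the work surface, level with it; the furniture and walls round the work are solid. World frame = base frame: x ahead of the robot, y to its left, z up, the work surface at z = 0. Lengths are in m, angles in rad, forces in N, time in s.
With the tool pointing down it reaches from about 0.4 to 0.875 m from the base axis. Payload 6.5 kg.
Tool frame: the origin (TCP) lies midway between the tips of the shut fingers; the grasp point (between the pads) lies 19 mm behind it; z points along the fingers, y is the line along which they close (so a half turn about z gives the same grasp; the last joint's range is limited). The gripper opens to 85 mm and grips with 20 to 120 N. Pads are 22 mm wide; open, the fingers measure 114 mm over their backs; the gripper's body (76 mm by 85 mm) begins 54 mm behind the grasp point. The pads swing forward as they close: fully open they stand 13 mm farther back than shut.
Start: joints at [1.167, 0.536, -0.004, 1.538, 0.003, 1.067, -0.071], TCP at [0.215, -0.613, 0.231] pointing down, gripper open.
Joint ranges: [-2.7, 2.7], [-0.37, 2.16], [-1.27, 1.26], [0.24, 2.4], [-1.31, 4.45], [0.19, 1.91], [-2.76, 2.76]. Speed limits (rad/s): [2.39, 2.39, 3.14, 3.14, 3.14, 3.14, 3.14].

### API

Orientations are given as a unit quaternion [x, y, z, w].
In Python, from cell import * gives the robot as it stands.
- The arm moves only by the tool play_rows, never from a script. Its argument "targets" is one flat list of numbers, 6 for each row, row after row: the shift along the tool's x, y, z in units of 25 mm (1.0 is 25 mm), then the turn, a rotation vector about the tool's x, y, z in units of 6 degrees (1.0 is 6 degrees). A call has 1 to 5 rows; each row shifts and turns the commanded pose from where the row before left it, along the tool's axes as they then stand; what a row does not reach is not made up. A row lasts 1/10 s, in which the tool goes at most 50 mm and 8.59 degrees, less where a joint would pass 70% of its speed; a pose out of reach is approached as far as the arm can. A call is refused whole if a number of a shift passes 1 or a number of a turn 1, either way. A call with a gripper value outside its range is refused whole. "gripper" is the finger opening in mm, from 0 to 85.4, set as the call begins (left out, the last holds). The fingers move at their own pace and stop on an object; the grip force is fixed at half the most. Time passes only in rows, so rows that do not move let the fingers close. It gives the time, the measured TCP pose, the force, the opening and the grip force at its end, in the units of the state.
- state(): the state, without advancing time (a new reading comes with each control period).
- read_camera(name): name is "side" or "top" or "wrist"; returns (picture, depth): 420x560x3 uint8, red, green, blue; 420x560 float32, m along the optical axis (not along the pixel's ray), 0 where there is no reading.
- camera_info(name): a dict with "fov_y" (degrees; the focal length in pixels is half the picture's height over the tangent of half this angle, whatever the lens; pixels are square), "cx", "cy" (the principal point, pixels), "k1" (the pictures are not rectified: a ray, as slopes to the right and down, at radius r is drawn at 1 + k1 r^2 times it, then the intrinsics apply), "pose" (4x4, takes a point from camera to world coordinates). Camera axes: x right, y down, z forward; pixel columns grow to the right and rows downward; lengths in m; the calibration is good to about 2 mm. A picture is of the moment at which its call begins: read the wrist's pose just before it. camera_info takes no time and is no camera call; for the wrist camera it gives the pose at the moment of the call.
- sign_off(): hands the job in; it is judged then, once.
The state is a dict: "time": time; "joint_pos": joint angles; "joint_velocities": joint speeds; "tau": joint torques, N m; "tcp_pos": TCP position; "ee_rot": TCP orientation; "ft_force": force on the tool from outside, world axes, zero at the start; "moment": the same for the moment, N m; "grip_width": opening from 0.0 (shut) to 1.0 (fully open); "gripper_force": force on a finger pad.
Only numpy, scipy, OpenCV 4.12 (cv2) and the standard library are available. Lean on these libraries where they do the work, as an engineer would, in place of code of your own. Each camera call takes 0.05 s, during which the arm holds its last target. There are 200 camera calls.

## Working session

There is one attempt and no reset: what is moved stays moved. The work goes in short steps, Python scripts to look and compute and a tool call to move; the robot and the scene stay as the last step left them, time stands still between calls to the robot, and variables do not carry over. Pictures are saved under pics/ and viewed, at most 12 in all, crops included, and the job is handed in when it is done.

Besides the shell and the picture viewer there is one more tool, called after "Emit:" as name(argument=value, ...) on one line, values as JSON. play_rows: Moves the arm, as the interface text tells. Its arguments: {"type":"object","properties":{"targets":{"type":"array","items":{"type":"number"}},"gripper":{"type":"number"}},"required":["targets"]}

```bash
ls; mkdir -p pics; python3 - <<'E'
from cell import *
import cv2,numpy as np
s=state();print({k:np.round(v,3) for k,v in s.items()})
ims=[]
for n in("top","side"):
    c=camera_info(n);print(n,c["fov_y"],c["cx"],c["cy"],c["k1"],np.round(c["pose"],3).tolist())
    p,d=read_camera(n);np.savez(f"pics/{n}0.npz",p=p,d=d,**{k:np.array(v) for k,v in c.items()})
    cv2.imwrite(f"pics/{n}0.png",p[:,:,::-1])
E
```

```text
pics
{'time': np.float64(0.0), 'joint_pos': array([ 1.167,  0.537, -0.004,  1.539,  0.003,  1.067, -0.071]), 'joint_velocities': array([-0.   ,  0.002, -0.001,  0.001, -0.001, -0.001,  0.   ]), 'tau': array([-1.0000e-03, -5.8343e+01,  1.0480e+00, -2.5910e+01,  1.2000e-02,
        1.0000e-02,  0.0000e+00]), 'tcp_pos': array([ 0.215, -0.613,  0.23 ]), 'ee_rot': array([ 0.986,  0.168, -0.   , -0.001]), 'ft_force': array([ 0.707,  0.661, -0.161]), 'moment': array([-0.039, -0.017,  0.003]), 'gripper_force': np.float64(0.0), 'grip_width': np.float64(0.999)}
top 53.251050067481806 279.31385817944425 217.12837597777065 0.01544492872363951 [[0.029, -0.981, 0.193, 0.379], [-1.0, -0.03, 0.0, -0.026], [0.006, -0.193, -0.981, 1.156], [0.0, 0.0, 0.0, 1.0]]
side 44.86026278213885 277.11831979079636 205.5404769194706 -0.06704260010338592 [[-0.963, -0.168, 0.212, 0.292], [-0.27, 0.566, -0.779, 1.039], [0.011, -0.807, -0.59, 0.902], [0.0, 0.0, 0.0, 1.0]]
```

View pics/top0.png

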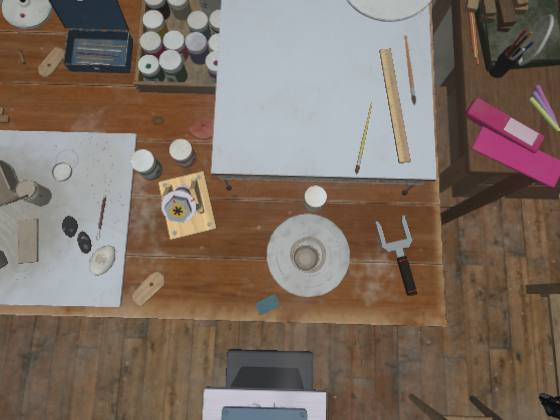

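View pics/side0.png

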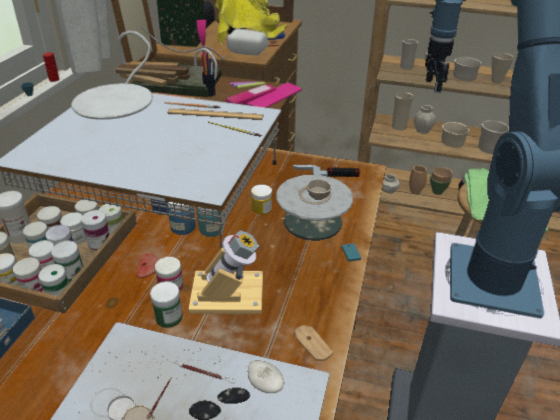

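The top view shows the extruder at about (185,205) leaning towards the robot, with the nut and star near (178,210). The wrench is at about (400,250), with its jaw pointing away (up). In the side view the nut is near (240,247). I'll zoom in on both and measure.

```bash
cat > h.py <<'E'
import numpy as np,cv2
from scipy.spatial.transform import Rotation as R
def K(c,h=420):
    f=h/2/np.tan(np.radians(float(c["fov_y"]))/2); return f,float(c["cx"]),float(c["cy"]),float(c["k1"])
def ray(c,uv):
    f,cx,cy,k=K(c); q=(np.atleast_2d(uv).astype(float)-[cx,cy])/f; p=q.copy()
    for _ in range(20): p=q/(1+k*(p**2).sum(1,keepdims=True))
    return np.c_[p,np.ones(len(p))]
def plane(c,uv,n,d):   # points with n.x=d
    T=np.array(c["pose"]); D=ray(c,uv)@T[:3,:3].T; n=np.array(n,float)
    return T[:3,3]+D*((d-n@T[:3,3])/(D@n))[:,None]
def deep(c,uv,z):
    T=np.array(c["pose"]); return (ray(c,uv)*np.asarray(z)[:,None])@T[:3,:3].T+T[:3,3]
def proj(c,X):
    T=np.array(c["pose"]); f,cx,cy,k=K(c); p=(np.atleast_2d(X)-T[:3,3])@T[:3,:3]; p=p[:,:2]/p[:,2:]
    return p*(1+k*(p**2).sum(1,keepdims=True))*f+[cx,cy]
E
python3 - <<'E'
from h import *
t=dict(np.load("pics/top0.npz"));s=dict(np.load("pics/side0.npz"))
a=cv2.resize(t["p"][165:245,145:225],None,fx=5,fy=5,interpolation=2)
b=cv2.resize(s["p"][225:315,185:275],(400,400),interpolation=2)
cv2.imwrite("pics/z.png",np.hstack([a,b])[:,:,::-1])
# wrench: handle sleeve dark, head gray, by depth z
v,u=np.mgrid[205:305,365:430];uv=np.c_[u.ravel(),v.ravel()]
X=deep(t,uv,t["d"][v,u].ravel());
hsv=cv2.cvtColor(t["p"],cv2.COLOR_RGB2HSV)[v,u].reshape(-1,3).astype(int)
print("tablez",np.median(X[:,2]))
dark=(X[:,2]>0.014)&(hsv[:,2]<75); head=(X[:,2]>.004)&(hsv[:,1]<75)&(hsv[:,2]>90)
for n,m,z in(("dark",dark,.024),("head",head,.012)):
    P=plane(t,uv[m],[0,0,1],z)[:,:2]; print(n,m.sum(),cv2.minAreaRect(P.astype(np.float32)*1000),P.mean(0))
# flange: white pixels by depth; stand corner
print(plane(t,[[163,178],[203,172],[215,230],[174,238]],[0,0,1],.018))
E
```

```text
tablez 0.0001181659806577251
dark 344 ((453.35711669921875, -372.96148681640625), (104.88296508789062, 25.415672302246094), 15.09854793548584) [ 0.45258317 -0.37325954]
head 501 ((548.4215087890625, -334.16595458984375), (116.61322021484375, 117.91387939453125), 14.813145637512207) [ 0.54969915 -0.3484677 ]
[[0.70516241 0.30400139 0.018     ]
 [0.72626554 0.19292021 0.018     ]
 [0.56153116 0.14938006 0.018     ]
 [0.53603836 0.26000066 0.018     ]]
```

View pics/z.png

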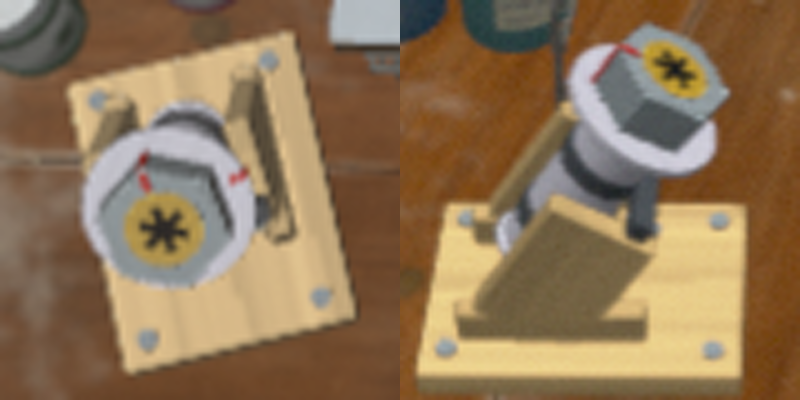

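The left crop (top view) shows the nut's red corner near the top at crop (145,170) and the flange line at the right (240,178). The star is at (163,230). So the lines are well under 149° apart. I'll compute the pose and angles.

```bash
cat > nut.py <<'E'
from h import *
def pose(yaw,c):
    Rs=R.from_euler("z",yaw).as_matrix(); o=np.array([c[0],c[1],0])+Rs@[-.026,0,.145]
    A=Rs@R.from_euler("y",-.56).as_matrix()   # cols: uphill x, left y, axis z
    return o,A
E
python3 - <<'E'
from nut import *
t=dict(np.load("pics/top0.npz"));s=dict(np.load("pics/side0.npz"))
for nm,c,box in(("top",t,(160,250,145,225)),("side",s,(260,320,180,275))):
    v,u=np.mgrid[box[0]:box[1],box[2]:box[3]];uv=np.c_[u.ravel(),v.ravel()]
    h=cv2.cvtColor(c["p"],cv2.COLOR_RGB2HSV)[v,u].reshape(-1,3).astype(int)
    X=deep(c,uv,c["d"][v,u].ravel())
    m=(h[:,0]>12)&(h[:,0]<28)&(h[:,1]>60)&(h[:,2]>150)&(X[:,2]<.03)&(X[:,2]>.01)
    P=plane(c,uv[m],[0,0,1],.018)[:,:2]*1000; print(nm,m.sum(),cv2.minAreaRect(P.astype(np.float32)))
o,A=pose(np.radians(14.8),(.632,.227))
for nm,c,box in(("top",t,(165,245,145,225)),("side",s,(225,275,215,275))):
    v,u=np.mgrid[box[0]:box[1],box[2]:box[3]];uv=np.c_[u.ravel(),v.ravel()]
    h=cv2.cvtColor(c["p"],cv2.COLOR_RGB2HSV)[v,u].reshape(-1,3).astype(int)
    y=(h[:,0]>15)&(h[:,0]<30)&(h[:,1]>140)
    X=deep(c,uv,c["d"][v,u].ravel()); y&=X[:,2]>.12
    k=uv[y].mean(0) 
    print(nm,"yellow",y.sum(),k,"predicted",proj(c,o+.03*A[:,2]),"on plane, local",(plane(c,[k],A[:,2],A[:,2]@o+.03)-o)@A)
    r=((h[:,0]<8)|(h[:,0]>172))&(h[:,1]>100)&(h[:,2]>90)
    for q in uv[r]:
        for z in(0,.03):
            L=((plane(c,[q],A[:,2],A[:,2]@o+z)-o)@A)[0]; print(q,z,np.round(L[:2]*1000),"r%.0f ang%.0f"%(np.hypot(*L[:2])*1000,np.degrees(np.arctan2(L[1],L[0]))),end=" | ")
        print()
E
```

```text
top 1375 ((630.3217163085938, 231.96534729003906), (168.0400848388672, 128.0106964111328), 15.597260475158691)
side 1512 ((633.2784423828125, 234.92031860351562), (170.51693725585938, 126.70874786376953), 16.44129180908203)
top yellow 67 [177.20895522 210.02985075] predicted [[178.71173589 206.59078095]] on plane, local [[-0.00760995  0.00580587  0.03      ]]
[184 167] 0 [ 85. -34.] r91 ang-22 | [184 167] 0.03 [ 91. -38.] r99 ang-23 | 
[173 196] 0 [20. 11.] r23 ang29 | [173 196] 0.03 [29.  6.] r29 ang11 | 
[173 197] 0 [18. 12.] r22 ang34 | [173 197] 0.03 [26.  6.] r27 ang14 | 
[193 199] 0 [  2. -33.] r33 ang-87 | [193 199] 0.03 [ 11. -38.] r39 ang-74 | 
[173 200] 0 [11. 14.] r18 ang53 | [173 200] 0.03 [19.  8.] r21 ang24 | 
[191 200] 0 [  1. -28.] r28 ang-89 | [191 200] 0.03 [  9. -33.] r34 ang-74 | 
[192 200] 0 [  0. -30.] r30 ang-90 | [192 200] 0.03 [  9. -35.] r36 ang-76 | 
[193 200] 0 [ -1. -33.] r33 ang-91 | [193 200] 0.03 [  8. -37.] r38 ang-77 | 
[173 201] 0 [ 8. 15.] r17 ang62 | [173 201] 0.03 [17.  9.] r19 ang29 | 
[174 201] 0 [ 8. 13.] r15 ang59 | [174 201] 0.03 [16.  7.] r18 ang23 | 
[174 202] 0 [ 5. 13.] r14 ang69 | [174 202] 0.03 [14.  8.] r16 ang29 | 
side yellow 96 [246.20833333 240.33333333] predicted [[243.73427684 238.99211739]] on plane, local [[-0.00645947  0.00041194  0.03      ]]
[234 235] 0 [ 11. -37.] r38 ang-73 | [234 235] 0.03 [25.  3.] r25 ang6 | 
[235 235] 0 [  9. -38.] r39 ang-77 | [235 235] 0.03 [22.  1.] r22 ang3 | 
[236 235] 0 [  6. -40.] r41 ang-81 | [236 235] 0.03 [20. -1.] r20 ang-2 | 
[236 236] 0 [  6. -37.] r37 ang-81 | [236 236] 0.03 [20.  3.] r20 ang8 | 
[237 236] 0 [  4. -38.] r39 ang-85 | [237 236] 0.03 [17.  1.] r17 ang3 |
```

```bash
cat >> nut.py <<'E'
def plan(p,Rg,n=None,s=None):
    """identical rows to goal; prints row in units and path midpoints"""
    if s is None:
        from cell import state
        s=state()
    p0=np.array(s["tcp_pos"]);R0=R.from_quat(s["ee_rot"]).as_matrix()
    rel=R0.T@Rg; rv=R.from_matrix(rel).as_rotvec(); q=R0.T@(np.array(p)-p0)
    m=n or 1
    while 1:
        r1=R.from_rotvec(rv/m).as_matrix(); S=sum(np.linalg.matrix_power(r1,k) for k in range(m))
        d=np.linalg.solve(S,q); row=np.r_[d/.025,np.degrees(rv/m)/6]
        if n or (abs(row).max()<=1 and np.linalg.norm(row[:3])<=1.9 and np.linalg.norm(row[3:])<=1.38): break
        m+=1
    print("n",m,"row",np.round(row,2).tolist(),"dist mm",round(np.linalg.norm(q)*1e3,1),"deg",round(np.degrees(np.linalg.norm(rv)),1))
    for k in range(m//4,m,max(1,m//4)):
        print("  at",k,np.round(p0+R0@sum((np.linalg.matrix_power(r1,j) for j in range(k)),np.zeros((3,3)))@d,3))
def tool(A,deg):
    """tool frame looking down the axis, y at local angle deg"""
    a=np.radians(deg); y=A@[np.cos(a),np.sin(a),0]; z=-A[:,2]; return np.c_[np.cross(y,z),y,z]
E
python3 - <<'E'
from nut import *
from cell import camera_info,state
t=dict(np.load("pics/top0.npz"));s=dict(np.load("pics/side0.npz"))
P=[];D=[]
for c,k in((t,[177.6,210.4]),(s,[246.2,240.3])):
    T=c["pose"];d=T[:3,:3]@ray(c,[k])[0];D.append(d/np.linalg.norm(d));P.append(T[:3,3])
M=sum(np.eye(3)-np.outer(d,d) for d in D);x=np.linalg.solve(M,sum((np.eye(3)-np.outer(d,d))@p for d,p in zip(D,P)))
print("star",x,[np.linalg.norm(np.cross(d,x-p)) for d,p in zip(D,P)])
o,A=pose(np.radians(16),(.631,.232));print("o",o,"top centre",o+.03*A[:,2])
g=x+.13*A[:,2]; 
T=R.from_quat(state()["ee_rot"]).as_matrix();C=np.array(camera_info("wrist")["pose"]);print("cam in tool",(T.T@(C[:3,3]-state()["tcp_pos"])).round(3),(T.T@C[:3,:3]).round(2).tolist(),camera_info("wrist")["fov_y"])
print(g);plan(g,tool(A,38))
E
```

```text
star [0.58350434 0.21863206 0.16991461] [np.float64(0.0013613553481662852), np.float64(0.0013613553481661438)]
o [0.6060072  0.22483343 0.145     ] top centre [0.59068893 0.22044099 0.17041765]
cam in tool [ 0.069 -0.001 -0.143] [[-0.0, -0.96, -0.27], [1.0, 0.0, -0.0], [0.0, -0.27, 0.96]] 64.79989146689974
[0.51712518 0.19959814 0.28005777]
n 42 row [1.0, 0.18, -0.08, -0.14, 0.06, -0.48] dist mm 868.0 deg 127.0
  at 10 [ 0.446 -0.519  0.257]
  at 20 [ 0.599 -0.322  0.289]
  at 30 [ 0.635 -0.075  0.304]
  at 40 [0.548 0.16  0.288]
```

Emit:
play_rows(targets=[1.0,0.18,-0.08,-0.14,0.06,-0.48,1.0,0.18,-0.08,-0.14,0.06,-0.48,1.0,0.18,-0.08,-0.14,0.06,-0.48,1.0,0.18,-0.08,-0.14,0.06,-0.48,1.0,0.18,-0.08,-0.14,0.06,-0.48])

```text
time: 0.6
tcp_pos: [0.3405, -0.5791, 0.2435]
ee_rot: [0.955, 0.293, 0.022, 0.034]
ft_force: [0.7, 0.2, 0.2]
grip_width: 0.998
gripper_force: 0.0
```

Emit:
play_rows(targets=[1.0,0.18,-0.08,-0.14,0.06,-0.48,1.0,0.18,-0.08,-0.14,0.06,-0.48,1.0,0.18,-0.08,-0.14,0.06,-0.48,1.0,0.18,-0.08,-0.14,0.06,-0.48,1.0,0.18,-0.08,-0.14,0.06,-0.48])

```text
time: 1.1
tcp_pos: [0.4485, -0.5162, 0.2589]
ee_rot: [0.909, 0.409, 0.043, 0.067]
ft_force: [0.4, -0.3, -0.6]
grip_width: 1.003
gripper_force: 0.0
```

Emit:
play_rows(targets=[1.0,0.18,-0.08,-0.14,0.06,-0.48,1.0,0.18,-0.08,-0.14,0.06,-0.48,1.0,0.18,-0.08,-0.14,0.06,-0.48,1.0,0.18,-0.08,-0.14,0.06,-0.48,1.0,0.18,-0.08,-0.14,0.06,-0.48])

```text
time: 1.6
tcp_pos: [0.5374, -0.4269, 0.2752]
ee_rot: [0.847, 0.519, 0.064, 0.098]
ft_force: [-0.2, -0.1, -1.2]
grip_width: 0.999
gripper_force: 0.0
```

Emit:
play_rows(targets=[1.0,0.18,-0.08,-0.14,0.06,-0.48,1.0,0.18,-0.08,-0.14,0.06,-0.48,1.0,0.18,-0.08,-0.14,0.06,-0.48,1.0,0.18,-0.08,-0.14,0.06,-0.48,1.0,0.18,-0.08,-0.14,0.06,-0.48])

```text
time: 2.1
tcp_pos: [0.6003, -0.3174, 0.2898]
ee_rot: [0.77, 0.62, 0.083, 0.128]
ft_force: [-0.6, 0.1, 0.0]
grip_width: 0.999
gripper_force: 0.0
```

Emit:
play_rows(targets=[1.0,0.18,-0.08,-0.14,0.06,-0.48,1.0,0.18,-0.08,-0.14,0.06,-0.48,1.0,0.18,-0.08,-0.14,0.06,-0.48,1.0,0.18,-0.08,-0.14,0.06,-0.48,1.0,0.18,-0.08,-0.14,0.06,-0.48])

```text
time: 2.6
tcp_pos: [0.6333, -0.1951, 0.3001]
ee_rot: [0.679, 0.71, 0.101, 0.156]
ft_force: [0.6, -0.9, 0.1]
grip_width: 0.996
gripper_force: 0.0
```

Emit:
play_rows(targets=[1.0,0.18,-0.08,-0.14,0.06,-0.48,1.0,0.18,-0.08,-0.14,0.06,-0.48,1.0,0.18,-0.08,-0.14,0.06,-0.48,1.0,0.18,-0.08,-0.14,0.06,-0.48,1.0,0.18,-0.08,-0.14,0.06,-0.48])

```text
time: 3.1
tcp_pos: [0.6343, -0.0681, 0.304]
ee_rot: [0.577, 0.788, 0.117, 0.181]
ft_force: [1.1, 0.8, 0.3]
grip_width: 0.999
gripper_force: 0.0
```

Emit:
play_rows(targets=[1.0,0.18,-0.08,-0.14,0.06,-0.48,1.0,0.18,-0.08,-0.14,0.06,-0.48,1.0,0.18,-0.08,-0.14,0.06,-0.48,1.0,0.18,-0.08,-0.14,0.06,-0.48,1.0,0.18,-0.08,-0.14,0.06,-0.48])

```text
time: 3.6
tcp_pos: [0.6037, 0.0551, 0.2996]
ee_rot: [0.465, 0.852, 0.131, 0.203]
ft_force: [0.5, 1.0, -1.0]
grip_width: 1.001
gripper_force: 0.0
```

Emit:
play_rows(targets=[1.0,0.18,-0.08,-0.14,0.06,-0.48,1.0,0.18,-0.08,-0.14,0.06,-0.48,1.0,0.18,-0.08,-0.14,0.06,-0.48,1.0,0.18,-0.08,-0.14,0.06,-0.48,1.0,0.18,-0.08,-0.14,0.06,-0.48])

```text
time: 4.1
tcp_pos: [0.5441, 0.1664, 0.286]
ee_rot: [0.345, 0.901, 0.143, 0.221]
ft_force: [0.5, 0.5, -0.6]
grip_width: 0.998
gripper_force: 0.0
```

```bash
cat >> nut.py <<'E'
def snap(name,cam="wrist"):
    from cell import read_camera,camera_info
    c=dict(camera_info(cam)); p,d=read_camera(cam)
    np.savez(f"pics/{name}.npz",p=p,d=d,**{k:np.array(v) for k,v in c.items()}); cv2.imwrite(f"pics/{name}.png",p[:,:,::-1])
    return dict(np.load(f"pics/{name}.npz"))
E
python3 - <<'E'
from nut import *
from cell import state
snap("w1");s=state();print({k:np.round(v,3) for k,v in s.items()})
o,A=pose(np.radians(16),(.631,.232));plan(o+.155*A[:,2],tool(A,38))
E
```

```text
{'time': np.float64(4.15), 'joint_pos': array([ 0.158,  0.139, -0.654,  2.119,  0.516,  0.44 , -0.039]), 'joint_velocities': array([ 0.028,  0.012,  0.011, -0.029, -0.061,  0.027,  0.055]), 'tau': array([  4.827, -28.172,   3.471, -28.448,   1.178,  -1.571,   0.061]), 'tcp_pos': array([0.541, 0.17 , 0.285]), 'ee_rot': array([0.342, 0.902, 0.144, 0.22 ]), 'ft_force': array([-2.586,  1.499, -0.777]), 'moment': array([0.028, 0.683, 0.111]), 'gripper_force': np.float64(0.0), 'grip_width': np.float64(1.001)}
n 2 row [0.68, 0.25, 0.08, -0.2, 0.05, -0.41] dist mm 36.4 deg 5.5
  at 0 [0.541 0.17  0.285]
  at 1 [0.534 0.186 0.281]
```

View pics/w1.png

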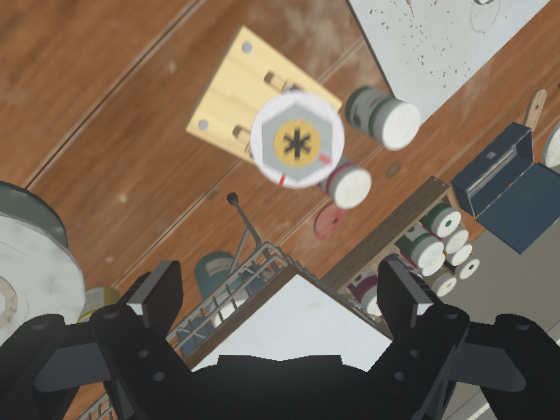

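The wrist view shows the nut face-on. The star is at (297,144), the nut's red mark at (326,160) and the flange's red mark at (282,181). The lines are about 79° apart, so about 45° of run is left. I'll centre the tool and measure properly.

Emit:
play_rows(targets=[0.68,0.25,0.08,-0.2,0.05,-0.41,0.68,0.25,0.08,-0.2,0.05,-0.41,0,0,0,0,0,0,0,0,0,0,0,0])

```text
time: 4.55
tcp_pos: [0.5308, 0.1972, 0.2774]
ee_rot: [0.302, 0.912, 0.154, 0.229]
ft_force: [-0.5, 0.4, 0.4]
grip_width: 1.0
gripper_force: 0.0
```

```bash
cat >> nut.py <<'E'
def measure(c,o,A):
    """die centre, flange centre (local), red blobs angles from a wrist view"""
    from scipy import ndimage
    hsv=cv2.cvtColor(c["p"],cv2.COLOR_RGB2HSV).astype(int); H,S,V=hsv[...,0],hsv[...,1],hsv[...,2]
    k=proj(c,o+.03*A[:,2])[0]; yy,xx=np.mgrid[:420,:560]; near=np.hypot(xx-k[0],yy-k[1])<75
    loc=lambda uv,z:(plane(c,uv,A[:,2],A[:,2]@o+z)-o)@A
    yel=near&(H>15)&(H<30)&(S>110)&(V>120); dp=c["d"]
    lab,n=ndimage.label(yel); sz=ndimage.sum(yel,lab,range(1,n+1)); cand=lab==1+np.argmax(sz)
    pt=cv2.findNonZero(cand.astype(np.uint8)); hull=cv2.convexHull(pt); (ex,ey),ax,an=cv2.fitEllipse(hull)
    L=loc([[ex,ey]],.03)[0]; print("die px",(round(ex,1),round(ey,1)),"pred",k.round(1),"local mm",(L*1e3).round(1))
    v,u=np.nonzero(near&(dp>0)); X=(deep(c,np.c_[u,v],dp[v,u])-o)@A
    hh=hsv[v,u]
    f=(abs(X[:,2])<.008)&(hh[:,1]<45)&(hh[:,2]>150)&(np.hypot(X[:,0],X[:,1])<.06)
    P=loc(np.c_[u,v][f],0)[:,:2]*1e3; (cc,r)=cv2.minEnclosingCircle(cv2.convexHull(P.astype(np.float32))); print("flange",f.sum(),np.round(cc,1),round(r,1),"z mm",np.median(X[f,2])*1e3)
    f2=(np.hypot(X[:,0]-L[0],X[:,1]-L[1])<.025)&(X[:,2]>.02); q=np.linalg.lstsq(np.c_[X[f2,:2],np.ones(f2.sum())],X[f2,2],rcond=None)[0]; print("top plane slopes,z",q.round(4))
    red=near&((H<8)|(H>170))&(S>110)&(V>90)
    lab,n=ndimage.label(red,np.ones((3,3)))
    for i in range(1,n+1):
        v,u=np.nonzero(lab==i)
        if len(v)<6: continue
        for z in(0,.03):
            m=loc(np.c_[u,v],z)[:,:2]-L[:2]; w=m.mean(0); print("red",len(v),(u.mean().round(),v.mean().round()),"z",z,"r %.1f ang %.1f"%(np.hypot(*w)*1e3,np.degrees(np.arctan2(w[1],w[0]))), "line dir %.1f"%np.degrees(np.arctan2(*np.linalg.svd(m-w)[2][0][::-1])))
E
python3 - <<'E'
from nut import *
from cell import state
s=state();c=snap("w2");o,A=pose(np.radians(16),(.631,.232))
measure(c,o,A)
plan(o+.155*A[:,2],tool(A,38),1);print(s["joint_pos"])
a=cv2.resize(c["p"][:240,120:440],None,fx=2.4,fy=2.4,interpolation=2);cv2.imwrite("pics/w2z.png",a[:,:,::-1])
E
```

```text
die px (277.2, 188.2) pred [279.4 193.6] local mm [-4.2  2.5 30. ]
flange 2415 [-4.1  2.6] 42.4 z mm 4.148023694176166
top plane slopes,z [0.003  0.0012 0.0336]
red 6 (np.float64(324.0), np.float64(198.0)) z 0 r 45.2 ang 17.4 line dir 60.6
red 6 (np.float64(324.0), np.float64(198.0)) z 0.03 r 39.3 ang 25.5 line dir 60.6
red 42 (np.float64(303.0), np.float64(205.0)) z 0 r 32.4 ang -6.5 line dir 1.6
red 42 (np.float64(303.0), np.float64(205.0)) z 0.03 r 25.6 ang 3.3 line dir 1.6
red 23 (np.float64(259.0), np.float64(220.0)) z 0 r 40.5 ang -77.7 line dir -83.8
red 23 (np.float64(259.0), np.float64(220.0)) z 0.03 r 31.1 ang -81.8 line dir -83.8
red 150 (np.float64(313.0), np.float64(245.0)) z 0 r 70.5 ang -24.1 line dir -80.8
red 150 (np.float64(313.0), np.float64(245.0)) z 0.03 r 58.5 ang -21.2 line dir -80.8
red 51 (np.float64(297.0), np.float64(259.0)) z 0 r 79.6 ang -39.2 line dir 12.9
red 51 (np.float64(297.0), np.float64(259.0)) z 0.03 r 66.0 ang -37.8 line dir 12.9
n 1 row [0.27, 0.06, -0.01, -0.03, 0.04, -0.11] dist mm 7.0 deg 0.7
  at 0 [0.531 0.197 0.278]
[ 0.10231356  0.14122944 -0.65240287  2.1527764   0.60433229  0.38987639
 -0.09761511]
```

View pics/w2z.png

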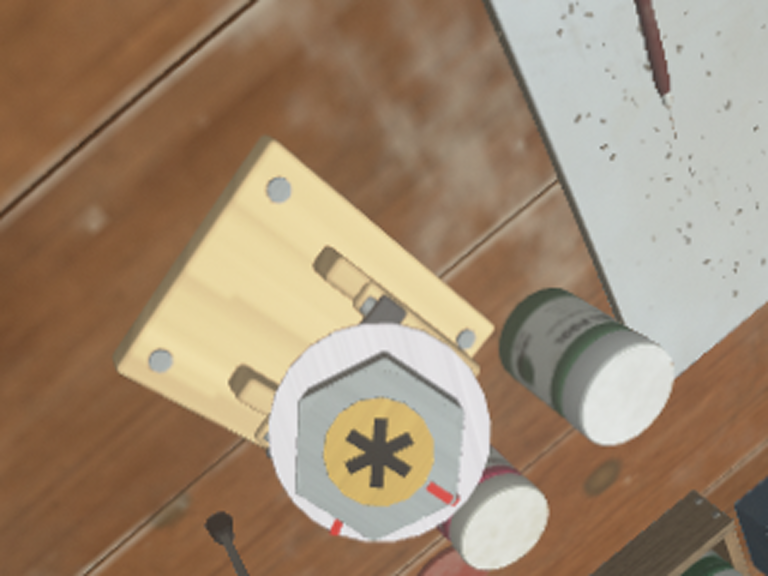

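```bash
python3 - <<'E'
from nut import *
c=dict(np.load("pics/w2.npz"));o,A=pose(np.radians(16),(.631,.232))
o=o+A@[-.0042,.0025,.0038]
measure(c,o,A)
# nut hexagon: gray pixels on top plane
hsv=cv2.cvtColor(c["p"],cv2.COLOR_RGB2HSV).astype(int);v,u=np.nonzero(c["d"]>0);X=(deep(c,np.c_[u,v],c["d"][v,u])-o)@A
m=(abs(X[:,2]-.03)<.004)&(np.hypot(X[:,0],X[:,1])<.04)
P=X[m,:2]*1e3; hull=cv2.convexHull(P.astype(np.float32))[:,0]
th=np.arange(0,60,.5)
w=[sum((hull@[np.cos(np.radians(t+60*k)),np.sin(np.radians(t+60*k))]).max() for k in range(6)) for t in th]
t=th[int(np.argmin(w))];sup=[(hull@[np.cos(np.radians(t+60*k)),np.sin(np.radians(t+60*k))]).max() for k in range(6)]
print("flat normal",t,"corners",t+30,np.round(sup,1), "centre err x,y", [sum(2/6*s*f(np.radians(t+60*k)) for k,s in enumerate(sup)).round(1) for f in(np.cos,np.sin)])
print(o)
E
```

```text
die px (277.2, 188.2) pred [277.2 189.2] local mm [-0.5  0.7 30. ]
flange 2445 [-0.4  0.7] 41.8 z mm 0.35732004554330193
top plane slopes,z [0.0038 0.     0.0298]
red 6 (np.float64(324.0), np.float64(198.0)) z 0 r 44.7 ang 17.3 line dir 60.6
red 6 (np.float64(324.0), np.float64(198.0)) z 0.03 r 38.8 ang 25.5 line dir 60.6
red 42 (np.float64(303.0), np.float64(205.0)) z 0 r 32.0 ang -6.6 line dir 1.6
red 42 (np.float64(303.0), np.float64(205.0)) z 0.03 r 25.3 ang 3.3 line dir 1.6
red 23 (np.float64(259.0), np.float64(220.0)) z 0 r 40.1 ang -77.6 line dir -83.8
red 23 (np.float64(259.0), np.float64(220.0)) z 0.03 r 30.7 ang -81.8 line dir -83.8
red 150 (np.float64(313.0), np.float64(245.0)) z 0 r 69.7 ang -24.2 line dir -80.8
red 150 (np.float64(313.0), np.float64(245.0)) z 0.03 r 57.7 ang -21.2 line dir -80.8
red 40 (np.float64(296.0), np.float64(259.0)) z 0 r 77.8 ang -39.6 line dir 21.9
red 40 (np.float64(296.0), np.float64(259.0)) z 0.03 r 64.3 ang -38.2 line dir 21.9
flat normal 33.5 corners 63.5 [29.1 28.9 28.8 27.9 27.3 28. ] centre err x,y [np.float64(0.1), np.float64(0.9)]
[0.59995717 0.22569936 0.14598859]
```

```bash
cat >> nut.py <<'E'
_,A=pose(np.radians(16),(.631,.232)); o=np.array([0.59995717,0.22569936,0.14598859])+A@[-.0004,.0007,.0]
E
python3 - <<'E'
from nut import *
plan(o+.001*A[:,2],tool(A,33.5));
E
```

```text
n 6 row [0.08, -0.0, 1.0, -0.01, 0.01, 0.11] dist mm 150.4 deg 3.9
  at 1 [0.542 0.202 0.256]
  at 2 [0.554 0.206 0.234]
  at 3 [0.565 0.211 0.212]
  at 4 [0.576 0.216 0.19 ]
  at 5 [0.588 0.221 0.168]
```

Emit:
play_rows(targets=[0.08,0,1.0,-0.01,0.01,0.11,0.08,0,1.0,-0.01,0.01,0.11,0.08,0,1.0,-0.01,0.01,0.11,0.08,0,0.8,-0.01,0.01,0.11], gripper=85)

```text
time: 5.0
tcp_pos: [0.5751, 0.2149, 0.1934]
ee_rot: [0.324, 0.905, 0.161, 0.225]
ft_force: [-0.0, -0.4, -0.2]
grip_width: 0.994
gripper_force: 0.0
```

Emit:
play_rows(targets=[0.08,0,0.6,-0.01,0.01,0.11,0.08,0,0.6,-0.01,0.01,0.11,0,0,0.5,0,0,0,0,0,0,0,0,0,0,0,0,0,0,0])

```text
time: 5.5
tcp_pos: [0.5933, 0.2243, 0.1574]
ee_rot: [0.333, 0.901, 0.165, 0.222]
ft_force: [0.3, -0.3, -0.3]
grip_width: 0.997
gripper_force: 0.0
```

```bash
python3 - <<'E'
from nut import *
from cell import state
s=state();print(s["ft_force"],s["moment"],((s["tcp_pos"]-o)@A).round(4))
plan(o+.001*A[:,2],tool(A,33.5),1);
E
```

```text
[ 0.26990983 -0.34965519 -0.27159645] [-0.14179823  0.5681827  -0.03689374] [ 0.0007 -0.0002  0.0133]
n 1 row [0.02, -0.02, 0.49, 0.03, -0.02, -0.02] dist mm 12.3 deg 0.2
  at 0 [0.593 0.224 0.157]
```

Emit:
play_rows(targets=[0.02,-0.02,0.4,0,0,0,0,0,0,0,0,0])

```text
time: 5.7
tcp_pos: [0.5977, 0.2259, 0.1487]
ee_rot: [0.333, 0.901, 0.165, 0.222]
ft_force: [-1.1, -0.3, -0.2]
grip_width: 0.997
gripper_force: 0.0
```

Emit:
play_rows(targets=[0,0,0,0,0,0,0,0,0,0,0,0,0,0,0,0,0,0,0,0,0,0,0,0,0,0,0,0,0,0], gripper=40)

```text
time: 6.2
tcp_pos: [0.5965, 0.2245, 0.1485]
ee_rot: [0.333, 0.901, 0.164, 0.222]
ft_force: [-7.9, -4.2, 8.0]
grip_width: 0.645
gripper_force: 60.9
```

```bash
python3 - <<'E'
from nut import *
from cell import state
s=state();print(s["ft_force"]@A,s["moment"]@A,((s["tcp_pos"]-o)@A).round(4),s["joint_pos"].round(2), s["grip_width"]*85.4,s["gripper_force"],np.degrees(np.arctan2(*((R.from_quat(s["ee_rot"]).as_matrix()[:,1]@A)[:2][::-1]))))
E
```

```text
[-3.17867923 -1.82905659 11.40962835] [-0.57205428  1.44223574  0.08070591] [-0.0013 -0.0009  0.004 ] [-0.25  0.45 -0.29  2.11  1.43  0.23 -0.97] 55.118653262438066 60.887181758880615 33.380314460182966
```

Emit:
play_rows(targets=[0,0,0,0,0,1,0,0,0,0,0,1,0,0,0,0,0,1,0,0,0,0,0,1,0,0,0,0,0,1])

```text
time: 6.7
tcp_pos: [0.5967, 0.2246, 0.1486]
ee_rot: [0.557, 0.783, 0.217, 0.172]
ft_force: [-8.1, -4.2, 6.5]
grip_width: 0.641
gripper_force: 61.0
```

```bash
cat >> nut.py <<'E'
def chk():
    from cell import state
    s=state();T=R.from_quat(s["ee_rot"]).as_matrix()
    print("t",s["time"],"F",(s["ft_force"]@A).round(1),"M",(s["moment"]@A).round(2),"tcp",((s["tcp_pos"]-o)@A*1e3).round(1),"q",s["joint_pos"].round(2),"grip %.1f %.0f"%(s["grip_width"]*85.4,s["gripper_force"]),"yang %.1f"%np.degrees(np.arctan2(*((T[:,1]@A)[:2][::-1]))),"tilt",(T[:,2]@A).round(3))
    return s
E
python3 -c "
from nut import *
chk()"
```

```text
t 6.7 F [-4.1 -1.8 10.3] M [-0.63  1.21  0.31] tcp [-1.1 -0.8  4.1] q [-0.26  0.45 -0.28  2.11  1.42  0.22 -1.5 ] grip 54.7 61 yang 3.2 tilt [ 0.     0.001 -1.   ]
```

Emit:
play_rows(targets=[0,0,0,0,0,1,0,0,0,0,0,0.9])

```text
time: 6.9
tcp_pos: [0.5968, 0.2247, 0.1487]
ee_rot: [0.632, 0.724, 0.233, 0.15]
ft_force: [-6.9, -5.5, 7.0]
grip_width: 0.642
gripper_force: 61.0
```

```bash
python3 - <<'E'
from nut import *
chk()
c=snap("w3");measure(c,o,A)
E
```

```text
t 6.9 F [-3.2 -3.4 10.3] M [-0.6   1.14  0.23] tcp [-1.  -0.8  4. ] q [-0.26  0.45 -0.28  2.11  1.42  0.22 -1.69] grip 54.8 61 yang -8.2 tilt [ 0.     0.001 -1.   ]
die px (278.7, 293.9) pred [278.6 295.5] local mm [ 0.2  0.7 30. ]Traceback (most recent call last):
  File "<stdin>", line 3, in <module>
  File "nut.py", line 43, in measure
    P=loc(np.c_[u,v][f],0)[:,:2]*1e3; (cc,r)=cv2.minEnclosingCircle(cv2.convexHull(P.astype(np.float32))); print("flange",f.sum(),np.round(cc,1),round(r,1),"z mm",np.median(X[f,2])*1e3)
                                             ~~~~~~~~~~~~~~~~~~~~~~^^^^^^^^^^^^^^^^^^^^^^^^^^^^^^^^^^^^^^
cv2.error: OpenCV(4.12.0) /io/opencv/modules/imgproc/src/shapedescr.cpp:201: error: (-215:Assertion failed) count >= 0 && (depth == CV_32F || depth == CV_32S) in function 'minEnclosingCircle'
```

Next, fine steps with a moment check after each one.

Emit:
play_rows(targets=[0,0,0,0,0,0.3])

```text
time: 7.05
tcp_pos: [0.5968, 0.2247, 0.1487]
ee_rot: [0.642, 0.715, 0.235, 0.146]
ft_force: [-7.3, -5.0, 6.7]
grip_width: 0.644
gripper_force: 61.0
```

```bash
python3 -c "
from nut import *
chk()"
```

```text
t 7.05 F [-3.6 -2.8 10.1] M [-0.63  1.19  0.22] tcp [-1.  -0.8  4.1] q [-0.26  0.45 -0.27  2.11  1.42  0.22 -1.72] grip 55.0 61 yang -9.9 tilt [ 0.001  0.001 -1.   ]
```

Emit:
play_rows(targets=[0,0,0,0,0,0.2,0,0,0,0,0,0])

```text
time: 7.25
tcp_pos: [0.5968, 0.2247, 0.1487]
ee_rot: [0.65, 0.708, 0.236, 0.144]
ft_force: [-7.7, -4.0, 7.3]
grip_width: 0.642
gripper_force: 61.0
```

```bash
python3 -c "
from nut import *
chk()"
```

```text
t 7.25 F [-3.3 -1.7 10.7] M [-0.58  1.17 -0.22] tcp [-1.  -0.8  4.1] q [-0.26  0.45 -0.27  2.11  1.42  0.22 -1.74] grip 54.8 61 yang -11.1 tilt [ 0.     0.001 -1.   ]
```

Emit:
play_rows(targets=[0,0,0,0,0,0.15])

```text
time: 7.35
tcp_pos: [0.5968, 0.2247, 0.1487]
ee_rot: [0.655, 0.703, 0.237, 0.142]
ft_force: [-7.7, -5.0, 6.3]
grip_width: 0.642
gripper_force: 61.0
```

```bash
python3 -c "
from nut import *
chk()"
```

```text
t 7.35 F [-4.1 -2.7 10. ] M [-0.59  1.15  0.3 ] tcp [-0.9 -0.8  4.1] q [-0.26  0.45 -0.27  2.11  1.42  0.22 -1.76] grip 54.8 61 yang -11.9 tilt [ 0.001  0.001 -1.   ]
```

Emit:
play_rows(targets=[0,0,0,0,0,0.15])

```text
time: 7.45
tcp_pos: [0.5968, 0.2246, 0.1487]
ee_rot: [0.66, 0.698, 0.238, 0.14]
ft_force: [-7.9, -5.0, 6.6]
grip_width: 0.645
gripper_force: 61.1
```

```bash
python3 -c "
from nut import *
chk()"
```

```text
t 7.45 F [-4.1 -2.6 10.4] M [-0.58  1.16  0.3 ] tcp [-1.  -0.8  4.1] q [-0.26  0.45 -0.27  2.11  1.42  0.22 -1.77] grip 55.1 61 yang -12.8 tilt [ 0.001  0.001 -1.   ]
```

Emit:
play_rows(targets=[0,0,0,0,0,0.15])

```text
time: 7.55
tcp_pos: [0.5969, 0.2247, 0.1488]
ee_rot: [0.666, 0.693, 0.24, 0.138]
ft_force: [-7.0, -4.7, 6.8]
grip_width: 0.643
gripper_force: 61.1
```

```bash
python3 -c "
from nut import *
chk()"
```

```text
t 7.55 F [-3.2 -2.6 10.1] M [-0.61  1.2   0.39] tcp [-0.9 -0.8  4.1] q [-0.26  0.45 -0.27  2.11  1.42  0.22 -1.79] grip 54.9 61 yang -13.7 tilt [ 0.001  0.001 -1.   ]
```

Emit:
play_rows(targets=[0,0,0,0,0,0.1])

```text
time: 7.65
tcp_pos: [0.5969, 0.2247, 0.1487]
ee_rot: [0.669, 0.69, 0.24, 0.137]
ft_force: [-7.2, -4.8, 6.2]
grip_width: 0.642
gripper_force: 61.2
```

```bash
python3 -c "
from nut import *
chk()"
```

```text
t 7.65 F [-3.7 -2.7  9.6] M [-0.69  1.13  0.73] tcp [-0.9 -0.8  4.1] q [-0.26  0.45 -0.27  2.11  1.42  0.22 -1.8 ] grip 54.8 61 yang -14.2 tilt [ 0.001  0.001 -1.   ]
```

The moment jumped from about 0.3 to 0.73 N m at -14.2°, so the nut is snug. I'll release and back off along the axis.

Emit:
play_rows(targets=[0,0,0,0,0,0,0,0,0,0,0,0,0,0,0,0,0,0], gripper=85)

```text
time: 7.95
tcp_pos: [0.5976, 0.2266, 0.1488]
ee_rot: [0.669, 0.69, 0.241, 0.136]
ft_force: [0.0, 0.6, -0.9]
grip_width: 0.998
gripper_force: 0.0
```

Emit:
play_rows(targets=[0,0,-0.6,0,0,0,0,0,-1,0,0,0,0,0,-1,0,0,0,0,0,-1,0,0,0,0,0,-1,0,0,0])

```text
time: 8.45
tcp_pos: [0.5381, 0.2092, 0.2466]
ee_rot: [0.669, 0.69, 0.241, 0.136]
ft_force: [0.4, 0.2, 0.7]
grip_width: 0.999
gripper_force: 0.0
```

Emit:
play_rows(targets=[0,0,-1,0,0,0,0,0,-1,0,0,0,0,0,0,0,0,0])

```text
time: 8.75
tcp_pos: [0.5136, 0.2019, 0.2911]
ee_rot: [0.668, 0.689, 0.243, 0.137]
ft_force: [0.3, 0.3, 0.3]
grip_width: 0.994
gripper_force: 0.0
```

```bash
python3 - <<'E'
from nut import *
chk()
c=snap("w4");measure(c,o,A)
a=cv2.resize(c["p"][100:300,180:380],None,fx=3,fy=3,interpolation=2);cv2.imwrite("pics/w4z.png",a[:,:,::-1])
E
```

```text
t 8.75 F [0.5 0.2 0.1] M [0.01 0.57 0.06] tcp [  1.5   0.3 170.5] q [ 0.13  0.09 -0.69  2.17  0.52  0.4  -0.94] grip 84.9 0 yang -14.3 tilt [ 0.006  0.004 -1.   ]
die px (275.8, 199.7) pred [275.9 199.9] local mm [-0.   0.2 30. ]
flange 2114 [0.2 0.1] 41.8 z mm 0.3624501924851284
top plane slopes,z [ 0.0006 -0.0014  0.0298]
red 6 (np.float64(332.0), np.float64(166.0)) z 0 r 59.4 ang 11.7 line dir -102.1
red 6 (np.float64(332.0), np.float64(166.0)) z 0.03 r 57.1 ang 17.6 line dir -102.1
red 36 (np.float64(301.0), np.float64(214.0)) z 0 r 32.3 ang -55.6 line dir -44.7
red 36 (np.float64(301.0), np.float64(214.0)) z 0.03 r 25.5 ang -44.1 line dir -44.7
red 19 (np.float64(294.0), np.float64(228.0)) z 0 r 40.4 ang -77.9 line dir -79.9
red 19 (np.float64(294.0), np.float64(228.0)) z 0.03 r 30.9 ang -72.1 line dir -79.9
```

View pics/w4z.png

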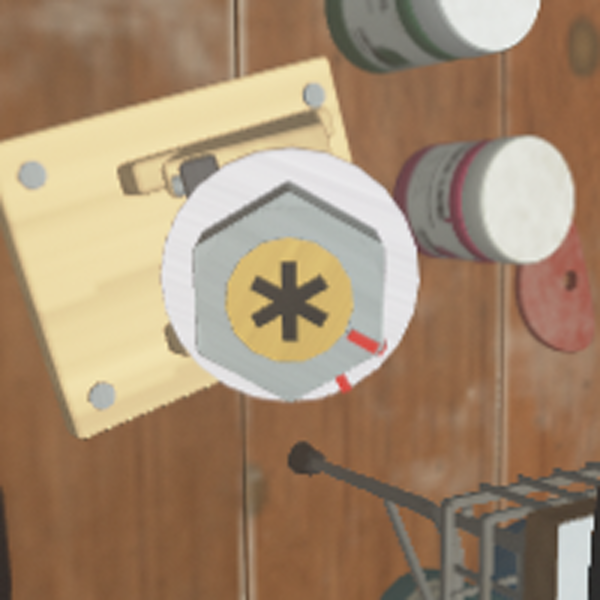

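The crop shows the nut's red mark at -44° and the flange mark at -78°, about 0.59 rad apart, so the nut is snug as wanted. Next I'll move to the wrench, with the tool leaning 20° towards the jaw so that it stays near vertical later on the leaning nut.

```bash
cat >> nut.py <<'E'
def wtool(W,lean=20):
    """W: wrench rotation (cols x,y,z) -> tool rotation, y=-wy, body leaning to jaw"""
    l=np.radians(lean); y=-W[:,1]; z=-W[:,2]*np.cos(l)-W[:,0]*np.sin(l); return np.c_[np.cross(y,z),y,z]
psi=np.radians(15.1); W0=R.from_euler("z",psi).as_matrix(); wo=np.array([.5809,-.3386,0])
E
python3 - <<'E'
from nut import *
T=wtool(W0); g=wo+W0@[-.113,0,.005]-T[:,2]*.2
print(g);plan(g,T)
E
```

```text
[ 0.53784381 -0.35021745  0.19293852]
n 20 row [-0.96, 0.67, 0.39, 0.29, -0.37, 0.59] dist mm 560.6 deg 90.6
  at 5 [0.601 0.077 0.269]
  at 10 [ 0.636 -0.069  0.239]
  at 15 [ 0.613 -0.218  0.21 ]
```

Emit:
play_rows(targets=[-0.96,0.67,0.39,0.29,-0.37,0.59,-0.96,0.67,0.39,0.29,-0.37,0.59,-0.96,0.67,0.39,0.29,-0.37,0.59,-0.96,0.67,0.39,0.29,-0.37,0.59,-0.96,0.67,0.39,0.29,-0.37,0.59])

```text
time: 9.3
tcp_pos: [0.6008, 0.0756, 0.2658]
ee_rot: [0.796, 0.578, 0.139, 0.112]
ft_force: [-0.1, 0.3, -0.2]
grip_width: 0.997
gripper_force: 0.0
```

Emit:
play_rows(targets=[-0.96,0.67,0.39,0.29,-0.37,0.59,-0.96,0.67,0.39,0.29,-0.37,0.59,-0.96,0.67,0.39,0.29,-0.37,0.59,-0.96,0.67,0.39,0.29,-0.37,0.59,-0.96,0.67,0.39,0.29,-0.37,0.59])

```text
time: 9.8
tcp_pos: [0.635, -0.071, 0.2351]
ee_rot: [0.891, 0.444, 0.033, 0.085]
ft_force: [0.3, 0.5, -0.6]
grip_width: 0.989
gripper_force: 0.0
```

Emit:
play_rows(targets=[-0.96,0.67,0.39,0.29,-0.37,0.59,-0.96,0.67,0.39,0.29,-0.37,0.59,-0.96,0.67,0.39,0.29,-0.37,0.59,-0.96,0.67,0.39,0.29,-0.37,0.59,-0.96,0.67,0.39,0.29,-0.37,0.59])

```text
time: 10.3
tcp_pos: [0.6121, -0.2201, 0.2061]
ee_rot: [0.952, 0.293, -0.074, 0.054]
ft_force: [0.0, -0.6, -0.3]
grip_width: 0.994
gripper_force: 0.0
```

Emit:
play_rows(targets=[-0.96,0.67,0.39,0.29,-0.37,0.59,-0.96,0.67,0.39,0.29,-0.37,0.59,-0.96,0.67,0.39,0.29,-0.37,0.59,-0.96,0.67,0.39,0.29,-0.37,0.59,-0.96,0.67,0.39,0.29,-0.37,0.59])

```text
time: 10.8
tcp_pos: [0.5362, -0.3526, 0.1899]
ee_rot: [0.975, 0.131, -0.179, 0.02]
ft_force: [0.9, -0.4, -0.3]
grip_width: 0.994
gripper_force: 0.0
```

```bash
python3 - <<'E'
from nut import *
chk();T=wtool(W0); g=wo+W0@[-.113,0,.005]-T[:,2]*.2
plan(g,T)
E
```

```text
t 10.8 F [ 0.5 -0.6 -0.7] M [ 0.   -0.38  0.05] tcp [-163.2 -539.   154.4] q [ 0.5   0.74 -0.17  1.34  0.32  1.38 -1.06] grip 84.9 0 yang -90.9 tilt [-0.796  0.011 -0.605]
n 1 row [0.04, -0.07, -0.14, -0.05, 0.12, 0.04] dist mm 4.2 deg 0.8
  at 0 [ 0.536 -0.353  0.19 ]
```

```bash
python3 - <<'E'
from nut import *
c=snap("w5")
v,u=np.nonzero(c["d"]>0);uv=np.c_[u,v];X=deep(c,uv,c["d"][v,u])
hsv=cv2.cvtColor(c["p"],cv2.COLOR_RGB2HSV).astype(int)[v,u]
near=np.hypot(X[:,0]-.50,X[:,1]+.36)<.16
tab=near&(abs(X[:,2])<.004)&(hsv[:,1]>80);print("table z",np.median(X[tab,2]))
for n,m,z in(("sleeve",near&(X[:,2]>.015)&(X[:,2]<.035)&(hsv[:,2]<80),.024),("steel",near&(X[:,2]>.006)&(X[:,2]<.02)&(hsv[:,1]<60)&(hsv[:,2]>90),.012)):
    if m.sum()<50: print(n,m.sum());continue
    P=plane(c,uv[m],[0,0,1],z); L=(P-wo)@W0*1e3
    print(n,m.sum(),"z",np.median(X[m,2]),"wrench-frame x,y range",np.percentile(L[:,0],[.5,99.5]).round(1),np.percentile(L[:,1],[.5,99.5]).round(1),cv2.minAreaRect((P[:,:2]*1e3).astype(np.float32)))
    if n=="steel":
        for a,b in((-30,0),(0,15)):
            k=(L[:,0]>a)&(L[:,0]<b);y=np.sort(L[k,1]);up=y[y>10];dn=y[y<-10]
            if len(up)*len(dn): print(a,b,"upper prong",up.min(),up.max(),"lower",dn.min(),dn.max())
        k=(abs(L[:,1])<6)&(L[:,0]>-60);print("throat x",np.percentile(L[k,0],99) if k.any() else None)
E
```

```text
table z 0.0008536053848283709
sleeve 1537 z 0.024658279787445114 wrench-frame x,y range [-180.8  -76.9] [-11.7  10.7] ((456.99993896484375, -372.74981689453125), (104.95338439941406, 21.95067024230957), 14.235640525817871)
steel 4911 z 0.012774153244179631 wrench-frame x,y range [-79.9  30.8] [-43.   41.2] ((556.8342895507812, -345.32257080078125), (114.00225830078125, 88.83145904541016), 14.751562118530273)
-30 0 upper prong 27.78641126947396 41.43290290815742 lower -42.75423092147189 -30.40059234687997
0 15 upper prong 28.503106037083622 40.84668933885543 lower -43.012415940405354 -30.694031152239603
throat x -32.38030347220204
```

View pics/w5.png

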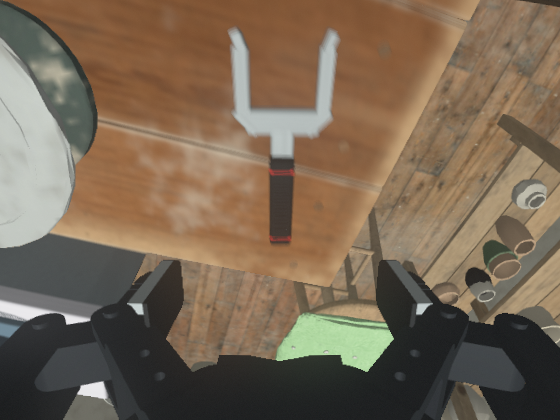

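The wrist view shows the wrench clear of everything, with its jaw at about (285,70) and its sleeve at (281,205). It is within 2 mm of my estimate. I'll descend and grasp.

```bash
cat >> nut.py <<'E'
wo=wo+W0@[.0017,-.001,.0]
E
python3 - <<'E'
from nut import *
T=wtool(W0); g=wo+W0@[-.113,0,.006]
plan(g,T)
E
```

```text
n 8 row [0.05, -0.03, 0.96, -0.01, 0.02, -0.01] dist mm 192.6 deg 1.2
  at 2 [ 0.517 -0.361  0.144]
  at 4 [ 0.502 -0.364  0.098]
  at 6 [ 0.488 -0.366  0.052]
```

Emit:
play_rows(targets=[0.05,-0.03,0.96,-0.01,0.02,-0.01,0.05,-0.03,0.96,-0.01,0.02,-0.01,0.05,-0.03,0.96,-0.01,0.02,-0.01,0.05,-0.03,0.96,-0.01,0.02,-0.01,0.05,-0.03,0.96,-0.01,0.02,-0.01])

```text
time: 11.35
tcp_pos: [0.5009, -0.3565, 0.0748]
ee_rot: [0.975, 0.136, -0.172, 0.022]
ft_force: [1.0, -1.3, 0.3]
grip_width: 0.995
gripper_force: 0.0
```

Emit:
play_rows(targets=[0.05,-0.03,0.96,-0.01,0.02,-0.01,0.05,-0.03,0.9,-0.01,0.02,-0.01,0,0,0.5,0,0,0,0,0,0,0,0,0])

```text
time: 11.75
tcp_pos: [0.4822, -0.3591, 0.0185]
ee_rot: [0.976, 0.137, -0.171, 0.021]
ft_force: [0.5, 0.1, 0.3]
grip_width: 0.993
gripper_force: 0.0
```

```bash
python3 - <<'E'
from nut import *
T=wtool(W0); g=wo+W0@[-.113,0,.006]
plan(g,T,1);chk()
E
```

```text
n 1 row [-0.24, 0.27, 0.62, -0.0, -0.03, 0.15] dist mm 17.8 deg 0.9
  at 0 [ 0.482 -0.359  0.018]
t 11.75 F [ 0.6 -0.  -0. ] M [ 0.03 -0.33  0.02] tcp [-299.8 -530.4   37.7] q [ 0.54  0.88 -0.15  1.55  0.39  1.03 -1.12] grip 84.8 0 yang -90.2 tilt [-0.787  0.006 -0.617]
```

Emit:
play_rows(targets=[-0.24,0.27,0.3,0,-0.03,0.15,0,0,0.3,0,0,0,0,0,0,0,0,0])

```text
time: 12.05
tcp_pos: [0.475, -0.3695, 0.0084]
ee_rot: [0.977, 0.128, -0.17, 0.023]
ft_force: [-0.7, -0.3, -0.2]
grip_width: 0.991
gripper_force: 0.0
```

```bash
python3 - <<'E'
from nut import *
T=wtool(W0); g=wo+W0@[-.113,0,.006]
plan(g,T,1);chk()
E
```

```text
n 1 row [-0.0, -0.05, 0.1, 0.01, -0.03, -0.02] dist mm 2.9 deg 0.2
  at 0 [ 0.475 -0.37   0.008]
t 12.05 F [-0.8 -0.1  0.3] M [ 0.05 -0.35 -0.03] tcp [-313.5 -538.4   34.4] q [ 0.55  0.89 -0.14  1.56  0.39  1.   -1.12] grip 84.6 0 yang -90.8 tilt [-0.787  0.004 -0.617]
```

Emit:
play_rows(targets=[0,0,0,0,0,0,0,0,0,0,0,0,0,0,0,0,0,0,0,0,0,0,0,0,0,0,0,0,0,0], gripper=10)

```text
time: 12.55
tcp_pos: [0.4765, -0.3688, 0.0093]
ee_rot: [0.977, 0.129, -0.169, 0.023]
ft_force: [-0.3, 0.6, 3.3]
grip_width: 0.269
gripper_force: 61.0
```

Emit:
play_rows(targets=[0,0,0,0,0,0,0,0,0,0,0,0,0,0,0,0,0,0])

```text
time: 12.85
tcp_pos: [0.4765, -0.3687, 0.0092]
ee_rot: [0.977, 0.129, -0.169, 0.023]
ft_force: [0.6, 1.1, 5.7]
grip_width: 0.269
gripper_force: 61.2
```

```bash
python3 - <<'E'
from nut import *
chk()
E
```

```text
t 12.85 F [3.8 0.9 4.4] M [ 0.11 -0.32 -0.12] tcp [-311.6 -538.    34.2] q [ 0.55  0.89 -0.14  1.56  0.39  1.   -1.12] grip 23.0 61 yang -90.7 tilt [-0.786  0.004 -0.619]
```

Emit:
play_rows(targets=[-0.34,0,-0.94,0,0,0,-0.34,0,-0.94,0,0,0,-0.34,0,-0.94,0,0,0,-0.34,0,-0.94,0,0,0,-0.34,0,-0.94,0,0,0])

```text
time: 13.35
tcp_pos: [0.4745, -0.3685, 0.1338]
ee_rot: [0.977, 0.129, -0.171, 0.023]
ft_force: [0.1, 0.1, -1.9]
grip_width: 0.266
gripper_force: 60.3
```

Emit:
play_rows(targets=[-0.34,0,-0.94,0,0,0,-0.34,0,-0.94,0,0,0,-0.34,0,-0.94,0,0,0,0,0,0,0,0,0])

```text
time: 13.75
tcp_pos: [0.4764, -0.3697, 0.2112]
ee_rot: [0.977, 0.129, -0.168, 0.025]
ft_force: [0.0, -1.1, -2.1]
grip_width: 0.263
gripper_force: 60.4
```

```bash
python3 - <<'E'
from nut import *
s=chk();c=snap("w6");T=R.from_quat(s["ee_rot"]).as_matrix()
# nominal wrench frame in tool: from grasp values
Tg=R.from_quat([0.977,0.129,-0.169,0.023]).as_matrix(); print("nominal wrench in tool p",(Tg.T@(wo-[.4765,-.3688,.0092])).round(4)); Wt=Tg.T@W0; print(Wt.round(3).tolist())
v,u=np.nonzero((c["d"]>0.03)&(c["d"]<.3));X=deep(c,np.c_[u,v],c["d"][v,u]);hsv=cv2.cvtColor(c["p"],cv2.COLOR_RGB2HSV).astype(int)[v,u]
L=((X-s["tcp_pos"])@T-(Tg.T@(wo-[.4765,-.3688,.0092])))@Wt   # wrench-frame nominal
m=(abs(L[:,2]-.012)<.01)&(hsv[:,1]<60)&(hsv[:,2]>60)&(L[:,0]>-76)&(abs(L[:,1])<.055)&(L[:,0]<.04)&(L[:,0]>-.07)
print(m.sum(),"x",L[m,0].min(),L[m,0].max());q=np.linalg.lstsq(np.c_[L[m,:2],np.ones(m.sum())],L[m,2],rcond=None)[0];print("plane slopes,z",q)
for a in np.arange(-.07,.0,.01):
    k=m&(L[:,0]>a)&(L[:,0]<a+.01);y=np.sort(L[k,1])*1e3
    if len(y): j=np.diff(y).argmax(); print("%.2f"%a,y[[0,-1]].round(1),"gap",y[j].round(1),y[j+1].round(1))
k=m&(abs(L[:,1])<.012);print("throat",np.percentile(L[k,0],[95,99]) if k.any() else 0)
E
```

```text
t 13.75 F [-1.3 -1.1 -1.6] M [ 0.02 -0.49 -0.  ] tcp [-204.6 -538.9  205.5] q [ 0.57  0.63 -0.17  1.49  0.33  1.32 -1.02] grip 22.5 60 yang -90.7 tilt [-0.784  0.001 -0.62 ]
nominal wrench in tool p [ 0.107  -0.0011 -0.0284]
[[0.942, -0.001, -0.336], [-0.001, -1.0, 0.001], [-0.336, -0.001, -0.942]]
26473 x -0.06999030148378682 -0.0006133644860844133
plane slopes,z [-0.01739913  0.00289455  0.01156786]
-0.07 [-11.  11.] gap -0.5 -0.1
-0.06 [-34.4  33.9] gap -0.5 -0.1
-0.05 [-44.   43.4] gap -43.6 -43.0
-0.04 [-45.4  44.9] gap -45.4 -44.9
-0.03 [-42.8  42.2] gap -29.1 28.9
-0.02 [-43.   42.2] gap -29.3 28.7
-0.01 [-42.8  42.4] gap -29.0 28.9
throat [-0.03350893 -0.0331707 ]
```

View pics/w6.png

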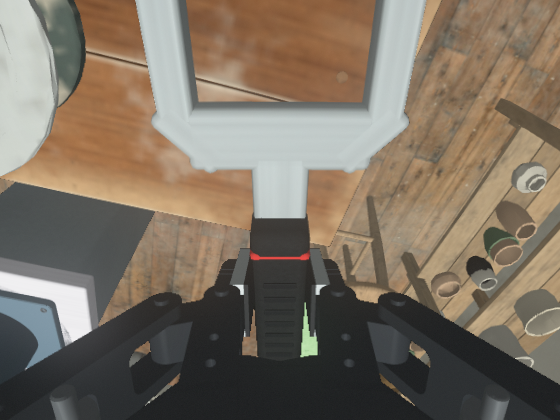

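The wrench is held straight, with gaps of -29 and +29 mm and the throat at -33.3 mm. Next I'll plan the hover above the nut.

```bash
cat >> nut.py <<'E'
_Wt=np.array([[0.942,-0.001,-0.336],[-0.001,-1.0,0.001],[-0.336,-0.001,-0.942]])
_u,_,_v=np.linalg.svd(_Wt);_Wt=_u@_v
wp=np.array([.107,-.0011,-.0284])+_Wt@[.0005,-.0002,-.0004]; Wt=_Wt@R.from_euler("y",.0174).as_matrix()   # wrench in tool
def goal(ang,h,back=0.0015,oc=None,side=0.):
    """TCP pose for wrench handle at local angle ang (deg), underside h above flange, pulled back (m)"""
    oc=on if oc is None else oc; b=np.radians(ang+180); Wl=A@R.from_euler("z",b).as_matrix()
    T=Wl@Wt.T; return oc+Wl@[-back,side,h]-T@wp, T
on=o+A@[-.0006,-.0005,0]
E
python3 - <<'E'
from nut import *
p,T=goal(195.9,.075);print(p);plan(p,T)
p,T=goal(195.9,.11);p=p+[0,-.3,.1];print(p);plan(p,T)
E
```

```text
[0.47766271 0.1579839  0.15815767]
n 20 row [0.41, -0.98, 0.01, -0.08, 0.27, -0.12] dist mm 529.5 deg 37.0
  at 5 [ 0.487 -0.238  0.192]
  at 10 [ 0.492 -0.106  0.178]
  at 15 [0.489 0.026 0.167]
[ 0.4597914  -0.14714062  0.2878116 ]
n 9 row [0.27, -0.93, -0.43, -0.17, 0.61, -0.26] dist mm 236.0 deg 37.0
  at 2 [ 0.481 -0.319  0.225]
  at 4 [ 0.482 -0.269  0.243]
  at 6 [ 0.477 -0.22   0.261]
  at 8 [ 0.467 -0.171  0.279]
```

Emit:
play_rows(targets=[0.27,-0.93,-0.43,-0.17,0.61,-0.26,0.27,-0.93,-0.43,-0.17,0.61,-0.26,0.27,-0.93,-0.43,-0.17,0.61,-0.26,0.27,-0.93,-0.43,-0.17,0.61,-0.26,0.27,-0.93,-0.43,-0.17,0.61,-0.26])

```text
time: 14.3
tcp_pos: [0.4788, -0.2421, 0.2493]
ee_rot: [0.978, 0.205, -0.008, 0.033]
ft_force: [0.2, -0.1, -2.5]
grip_width: 0.262
gripper_force: 60.3
```

Emit:
play_rows(targets=[0.27,-0.93,-0.43,-0.17,0.61,-0.26,0.27,-0.93,-0.43,-0.17,0.61,-0.26,0.27,-0.93,-0.43,-0.17,0.61,-0.26,0.27,-0.93,-0.43,-0.17,0.61,-0.26,0,0,0,0,0,0])

```text
time: 14.8
tcp_pos: [0.4562, -0.1438, 0.2852]
ee_rot: [0.957, 0.261, 0.121, 0.041]
ft_force: [0.1, -0.7, -1.5]
grip_width: 0.264
gripper_force: 60.2
```

```bash
python3 - <<'E'
from nut import *
chk();p,T=goal(195.9,.085);plan(p,T)
E
```

```text
t 14.8 F [-0.9 -0.7 -1.2] M [ 0.07  0.39 -0.05] tcp [-129.1 -316.3  245.5] q [ 0.66  0.06 -0.43  2.09 -0.03  0.75 -0.79] grip 22.6 60 yang -74.2 tilt [-0.312 -0.084 -0.946]
n 11 row [0.51, -0.97, 0.41, -0.0, 0.0, 0.0] dist mm 323.3 deg 0.4
  at 2 [ 0.459 -0.089  0.264]
  at 4 [ 0.462 -0.035  0.242]
  at 6 [0.465 0.02  0.221]
  at 8 [0.468 0.075 0.199]
  at 10 [0.471 0.129 0.177]
```

Emit:
play_rows(targets=[0.51,-0.97,0.41,0,0,0,0.51,-0.97,0.41,0,0,0,0.51,-0.97,0.41,0,0,0,0.51,-0.97,0.41,0,0,0,0.51,-0.97,0.41,0,0,0])

```text
time: 15.3
tcp_pos: [0.4658, -0.0098, 0.2314]
ee_rot: [0.957, 0.259, 0.121, 0.041]
ft_force: [0.7, -0.3, -2.4]
grip_width: 0.265
gripper_force: 60.3
```

Emit:
play_rows(targets=[0.51,-0.97,0.41,0,0,0,0.51,-0.97,0.41,0,0,0,0.51,-0.97,0.41,0,0,0,0.51,-0.97,0.41,0,0,0,0.51,-0.97,0.41,0,0,0])

```text
time: 15.8
tcp_pos: [0.4733, 0.126, 0.1778]
ee_rot: [0.957, 0.26, 0.121, 0.042]
ft_force: [0.7, -0.5, -1.9]
grip_width: 0.264
gripper_force: 60.3
```

Emit:
play_rows(targets=[0.51,-0.97,0.41,0,0,0,0,0,0,0,0,0,0,0,0,0,0,0])

```text
time: 16.1
tcp_pos: [0.4745, 0.1528, 0.1676]
ee_rot: [0.957, 0.26, 0.12, 0.042]
ft_force: [-0.3, -0.3, -1.7]
grip_width: 0.268
gripper_force: 60.3
```

```bash
python3 - <<'E'
from nut import *
chk();p,T=goal(195.9,.085);plan(p,T,1);p,T=goal(195.9,.04);plan(p,T)
E
```

```text
t 16.1 F [-1.2 -0.2 -1.3] M [ 0.01  0.44 -0.09] tcp [-107.3  -36.2   93.1] q [-0.03  0.31 -0.53  2.16  0.57  0.57 -2.03] grip 22.9 60 yang -74.2 tilt [-0.313 -0.086 -0.946]
n 1 row [0.0, -0.17, 0.02, -0.03, 0.05, 0.01] dist mm 4.4 deg 0.4
  at 0 [0.474 0.153 0.168]
n 2 row [0.29, -0.09, 0.86, -0.02, 0.02, 0.0] dist mm 45.6 deg 0.4
  at 0 [0.474 0.153 0.168]
  at 1 [0.485 0.158 0.148]
```

Emit:
play_rows(targets=[0.29,-0.09,0.86,-0.02,0.02,0,0.29,-0.09,0.86,-0.02,0.02,0,0,0,0,0,0,0,0,0,0,0,0,0])

```text
time: 16.5
tcp_pos: [0.4959, 0.162, 0.1298]
ee_rot: [0.957, 0.259, 0.124, 0.044]
ft_force: [-0.3, 0.9, -2.4]
grip_width: 0.261
gripper_force: 60.3
```

```bash
cat >> nut.py <<'E'
def jaw(name):
    from cell import state
    s=state();c=snap(name);T=R.from_quat(s["ee_rot"]).as_matrix()
    v,u=np.nonzero((c["d"]>.03)&(c["d"]<.3));X=deep(c,np.c_[u,v],c["d"][v,u])
    L=((X-s["tcp_pos"])@T-wp)@Wt*1e3   # wrench frame, mm
    N=(X-on)@A*1e3                     # nut frame, mm
    hs=cv2.cvtColor(c["p"],cv2.COLOR_RGB2HSV).astype(int)[v,u]
    return s,c,u,v,L,N,hs
E
python3 - <<'E'
from nut import *
chk();p,T=goal(195.9,.04);plan(p,T,1)
s,c,u,v,L,N,hs=jaw("w7")
st=(abs(L[:,2]-12)<3)&(abs(L[:,1])<50)&(abs(L[:,0]+20)<50)
print("steel z",np.median(L[st,2]),"top of nut z in N",)
nt=(abs(N[:,2]-30)<3)&(np.hypot(N[:,0],N[:,1])<36)
q=L[nt];print(nt.sum(),"nut top in wrench frame: z",np.median(q[:,2]),"x min",np.percentile(q[:,0],.5),"x max",q[:,0].max())
for a in(-22,-16,-12,-8,-4):
    k=(q[:,0]>a)&(q[:,0]<a+3);
    if k.any(): print(a,"y",np.percentile(q[k,1],[.5,99.5]).round(1))
E
```

```text
t 16.5 F [-1.4  0.9 -2. ] M [ 0.1   0.41 -0.06] tcp [-107.8  -33.3   48.7] q [-0.11  0.41 -0.46  2.14  0.7   0.51 -2.15] grip 22.3 60 yang -74.2 tilt [-0.306 -0.09  -0.948]
n 1 row [-0.0, -0.05, 0.04, 0.02, -0.0, -0.02] dist mm 1.7 deg 0.2
  at 0 [0.496 0.162 0.13 ]
steel z 11.73591694714359 top of nut z in N
9335 nut top in wrench frame: z -11.303224818452865 x min -28.367682092970522 x max -1.7144200145842845
-22 y [-16.9  20. ]
-16 y [-25.6  28.3]
-12 y [-26.2  28.8]
-8 y [-26.1  29.1]
-4 y [-26.1  28.9]
```

View pics/w7.png

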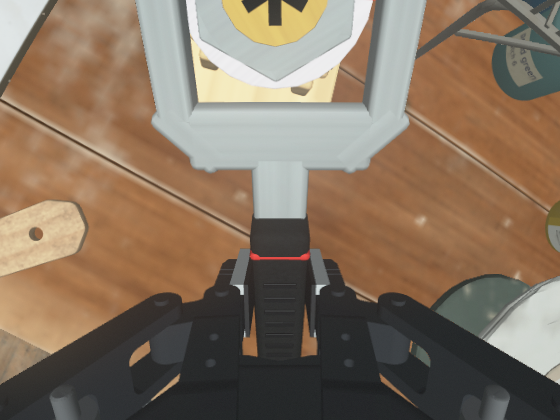

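The nut's corner shows at (275,82), near the jaw's middle (281). It measures +1.4 mm in y and about +3 mm in x relative to the jaw. I'll correct that and lower the wrench.

```bash
python3 - <<'E'
from nut import *
p,T=goal(195.9,.033,0.0003);plan(p,T,1);p,T=goal(195.9,.009,0.0003);plan(p,T,3)
E
```

```text
n 1 row [0.11, -0.05, 0.32, 0.02, -0.01, -0.02] dist mm 8.5 deg 0.2
  at 0 [0.496 0.162 0.13 ]
n 3 row [0.14, -0.02, 0.41, 0.01, -0.0, -0.01] dist mm 32.4 deg 0.2
  at 0 [0.496 0.162 0.13 ]
  at 1 [0.502 0.164 0.121]
  at 2 [0.507 0.166 0.112]
```

Emit:
play_rows(targets=[0.11,-0.05,0.32,0.02,-0.01,-0.02,0,0,0,0,0,0])

```text
time: 16.75
tcp_pos: [0.5006, 0.1655, 0.1229]
ee_rot: [0.957, 0.261, 0.124, 0.043]
ft_force: [0.0, -0.1, -2.3]
grip_width: 0.266
gripper_force: 60.3
```

Emit:
play_rows(targets=[0.07,0,0.2,0,0,0,0.03,0,0.1,0,0,0,0,0,0,0,0,0])

```text
time: 17.05
tcp_pos: [0.5042, 0.1668, 0.1159]
ee_rot: [0.956, 0.261, 0.124, 0.043]
ft_force: [-0.5, 0.9, -2.4]
grip_width: 0.264
gripper_force: 60.3
```

```bash
python3 - <<'E'
from nut import *
chk();p,T=goal(195.9,.009,0.0003);plan(p,T,2)
E
```

```text
t 17.05 F [-1.5  1.  -1.9] M [ 0.11  0.44 -0.08] tcp [-107.3  -31.    32. ] q [-0.13  0.45 -0.44  2.12  0.74  0.49 -2.18] grip 22.6 60 yang -74.1 tilt [-0.306 -0.088 -0.948]
n 2 row [0.09, 0.01, 0.29, -0.0, -0.01, 0.01] dist mm 15.3 deg 0.1
  at 0 [0.504 0.167 0.116]
  at 1 [0.508 0.168 0.109]
```

Emit:
play_rows(targets=[0.09,0.01,0.29,0,0,0,0.09,0.01,0.27,0,0,0,0,0,0,0,0,0])

```text
time: 17.35
tcp_pos: [0.5119, 0.1684, 0.1028]
ee_rot: [0.957, 0.261, 0.123, 0.043]
ft_force: [-0.1, -0.6, -1.8]
grip_width: 0.26
gripper_force: 60.2
```

```bash
python3 - <<'E'
from nut import *
chk();p,T=goal(195.9,.009,0.0003);plan(p,T,1)
s,c,u,v,L,N,hs=jaw("w8")
nt=(abs(N[:,2]-30)<3)&(np.hypot(N[:,0],N[:,1])<36);q=L[nt]
print(nt.sum(),"z",np.median(q[:,2]),"xmin",np.percentile(q[:,0],.5))
for a in(-22,-16,-12,-8,-4):
    k=(q[:,0]>a)&(q[:,0]<a+3)
    if k.any(): print(a,"y",np.percentile(q[k,1],[.5,99.5]).round(1))
for g in(9,12,17,22,28,34): # arc goals
    p,T=goal(195.9-g,.009,.0003); print(g,np.round(p,4))
# constant row for an arc: rotate about axis by 3 deg cw
p1,T1=goal(195.9,.009,.0003);p2,T2=goal(195.9-3,.009,.0003)
plan(p2,T2,1,dict(tcp_pos=p1,ee_rot=R.from_matrix(T1).as_quat()))
E
```

```text
t 17.35 F [-1.2 -0.6 -1.4] M [ 0.09  0.41 -0.04] tcp [-107.6  -31.5   16.7] q [-0.15  0.48 -0.41  2.11  0.77  0.48 -2.2 ] grip 22.2 60 yang -74.1 tilt [-0.307 -0.088 -0.948]
n 1 row [0.01, 0.01, 0.0, -0.0, -0.0, 0.01] dist mm 0.3 deg 0.1
  at 0 [0.512 0.168 0.103]
16297 z 20.684771829642127 xmin -28.79782087962595
-22 y [-19.5  18.6]
-16 y [-28.1  26.7]
-12 y [-28.   27.1]
-8 y [-28.1  27. ]
-4 y [-27.8  26.9]
9 [0.5046 0.1838 0.101 ]
12 [0.5025 0.1893 0.1006]
17 [0.4996 0.1985 0.1005]
22 [0.4974 0.208  0.1008]
28 [0.4956 0.2194 0.1017]
34 [0.4949 0.231  0.1033]
n 1 row [0.0, -0.23, -0.0, 0.16, -0.0, 0.47] dist mm 5.8 deg 3.0
  at 0 [0.512 0.168 0.103]
```

The wrench is on the nut with no contact force. I'll turn it clockwise in 3° arc rows and watch joint 7.

Emit:
play_rows(targets=[0,-0.23,0,0.16,0,0.47,0,-0.23,0,0.16,0,0.47,0,-0.23,0,0.16,0,0.47,0,-0.23,0,0.16,0,0.47])

```text
time: 17.8
tcp_pos: [0.5024, 0.1891, 0.1016]
ee_rot: [0.979, 0.168, 0.119, -0.002]
ft_force: [2.3, -0.9, -1.1]
grip_width: 0.264
gripper_force: 60.4
```

```bash
cat >> nut.py <<'E'
def wang():
    """measured handle angle (local deg), wrench origin in nut frame mm"""
    from cell import state
    s=state();T=R.from_quat(s["ee_rot"]).as_matrix();W=T@Wt;l=-W[:,0]@A;p=(s["tcp_pos"]+T@wp-on)@A*1e3
    print("handle ang %.1f"%(np.degrees(np.arctan2(l[1],l[0]))%360),"origin",p.round(1))
E
python3 - <<'E'
from nut import *
chk();wang()
E
```

```text
t 17.8 F [ 1.1 -1.5 -2. ] M [-0.48  0.04  0.66] tcp [-111.2   -8.9   17.6] q [-0.13  0.48 -0.43  2.11  0.66  0.44 -2.31] grip 22.5 60 yang -86.2 tilt [-0.317 -0.021 -0.948]
handle ang 183.8 origin [ 0.1 -0.2 10.2]
```

Emit:
play_rows(targets=[0,-0.23,0,0.16,0,0.47,0,-0.23,0,0.16,0,0.47,0,-0.23,0,0.16,0,0.47,0,-0.23,0,0.16,0,0.47,0,-0.23,0,0.16,0,0.47])

```text
time: 18.3
tcp_pos: [0.4958, 0.2172, 0.1024]
ee_rot: [0.991, 0.051, 0.111, -0.058]
ft_force: [4.3, -2.5, 0.2]
grip_width: 0.259
gripper_force: 60.5
```

```bash
cat >> nut.py <<'E'
def nutang(name):
    """hexagon angle of the nut's visible top, from flats seen in the jaw"""
    s,c,u,v,L,N,hs=jaw(name)
    nt=(abs(N[:,2]-30)<3)&(np.hypot(N[:,0],N[:,1])<36);P=N[nt,:2].astype(np.float32); hull=cv2.convexHull(P)[:,0]
    k=proj(c,on+.03*A[:,2])[0]
    e=np.roll(hull,-1,0)-hull; ln=np.hypot(*e.T); an=np.degrees(np.arctan2(e[:,1],e[:,0]))
    # support-function fit over visible flats
    vis=[];th=np.arange(-118,-58,.25)
    mid=(hull+np.roll(hull,-1,0))/2
    best=[]
    for t in th:
        sup=[(hull@[np.cos(np.radians(t+30+60*j)),np.sin(np.radians(t+30+60*j))]).max() for j in range(6)]; best.append(sup)
    best=np.array(best)
    # each flat separately: normal angle of the straight hull runs
    for j in range(len(hull)):
        if ln[j]>6: print("edge len %.1f normal %.1f dist %.1f"%(ln[j],(an[j]-90)%360,hull[j]@[np.cos(np.radians(an[j]-90)),np.sin(np.radians(an[j]-90))]))
    hsv=cv2.cvtColor(c["p"],cv2.COLOR_RGB2HSV).astype(int)
    red=((hsv[...,0]<8)|(hsv[...,0]>170))&(hsv[...,1]>110)&(hsv[...,2]>90); yy,xx=np.mgrid[:420,:560]
    print("die px",k.round(),"red px near",[(int(a),int(b)) for b,a in np.argwhere(red&(np.hypot(xx-k[0],yy-k[1])<120)&(yy<200))][:40:4])
E
python3 - <<'E'
from nut import *
chk();wang();nutang("w9")
E
```

```text
t 18.3 F [ 3.  -3.6 -1.6] M [-0.88 -0.58  0.67] tcp [-109.6   19.9   17.5] q [-0.12  0.48 -0.44  2.11  0.54  0.38 -2.44] grip 22.1 61 yang -101.2 tilt [-0.31   0.063 -0.949]
handle ang 168.9 origin [ 0.1 -0.2 10.1]
edge len 9.2 normal 86.2 dist 28.2
edge len 8.9 normal 145.1 dist 27.9
edge len 22.0 normal 147.6 dist 27.6
edge len 27.6 normal 206.6 dist 27.5
edge len 55.5 normal 348.7 dist -1.4
die px [280.  -7.] red px near []
```

Emit:
play_rows(targets=[0,-0.23,0,0.16,0,0.47,0,-0.23,0,0.16,0,0.47,0,-0.23,0,0.16,0,0.47,0,-0.23,0,0.16,0,0.47])

```text
time: 18.75
tcp_pos: [0.4952, 0.2398, 0.1059]
ee_rot: [0.988, -0.043, 0.103, -0.102]
ft_force: [6.1, -2.7, -1.0]
grip_width: 0.262
gripper_force: 60.6
```

```bash
python3 - <<'E'
from nut import *
chk();wang();nutang("w10")
c=snap("t10","top");s=snap("s10","side")
a=cv2.resize(c["p"][165:245,145:225],None,fx=5,fy=5,interpolation=2);k=proj(s,o+.03*A[:,2])[0].astype(int);b=cv2.resize(s["p"][k[1]-25:k[1]+25,k[0]-25:k[0]+25],(400,400),interpolation=2)
cv2.imwrite("pics/z10.png",np.hstack([a,b])[:,:,::-1])
E
```

```text
t 18.75 F [ 3.8 -4.2 -3.6] M [-1.16 -0.73  0.75] tcp [-103.    41.7   17.4] q [-0.11  0.49 -0.46  2.11  0.44  0.33 -2.55] grip 22.4 61 yang -113.1 tilt [-0.29   0.127 -0.949]
handle ang 157.0 origin [ 0.1 -0.5 10.1]
edge len 10.8 normal 72.9 dist 28.2
edge len 6.8 normal 76.9 dist 28.8
edge len 11.7 normal 134.9 dist 27.8
edge len 18.4 normal 135.4 dist 27.8
edge len 16.2 normal 194.9 dist 27.5
edge len 54.9 normal 336.8 dist -1.6
die px [280.  -8.] red px near []
```

View pics/z10.png

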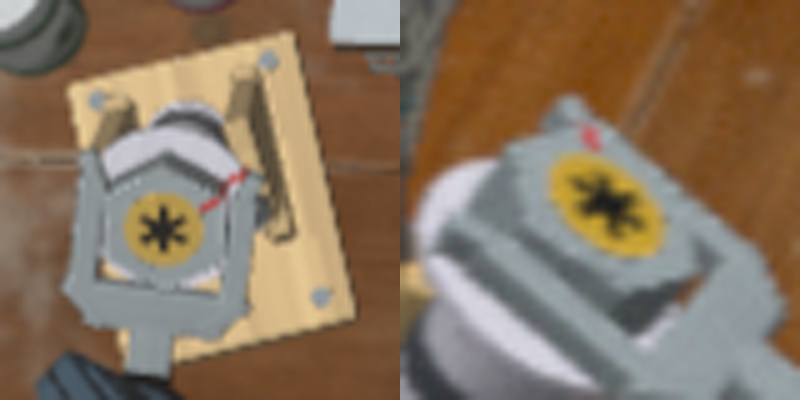

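The top crop shows the nut's mark at (212,207) nearly in line with the flange's mark at (240,178). The hexagon measures about 3° short, so I'll turn the last bit.

Emit:
play_rows(targets=[0,-0.12,0,0.08,0,0.25,0,-0.12,0,0.08,0,0.24,0,0,0,0,0,0])

```text
time: 19.2
tcp_pos: [0.4957, 0.2456, 0.1072]
ee_rot: [0.986, -0.067, 0.101, -0.113]
ft_force: [6.7, -1.9, 0.6]
grip_width: 0.261
gripper_force: 60.5
```

```bash
python3 - <<'E'
from nut import *
chk();wang();nutang("w11")
# red line directions in top view on local planes
for nm in("t10","t11"):
    c=dict(np.load("pics/t10.npz")) if nm=="t10" else snap("t11","top")
    hsv=cv2.cvtColor(c["p"],cv2.COLOR_RGB2HSV).astype(int); v,u=np.mgrid[185:225,165:205]
    h=hsv[v,u]; r=((h[...,0]<9)|(h[...,0]>170))&(h[...,1]>85)&(h[...,2]>85)
    uv=np.c_[u[r],v[r]]; w=h[...,1][r]
    for z in(0,.03):
        L=(plane(c,uv,A[:,2],A[:,2]@o+z)-o)@A; print(nm,z,[(int(a),int(b),round(np.hypot(l[0],l[1])*1e3),round(np.degrees(np.arctan2(l[1],l[0])))) for (a,b),l in zip(uv,L)])
E
```

```text
t 19.2 F [ 5.4 -3.7 -2.6] M [-1.   -0.65  0.54] tcp [-100.5   47.2   17.4] q [-0.11  0.49 -0.46  2.11  0.41  0.32 -2.58] grip 22.3 61 yang -116.1 tilt [-0.283  0.142 -0.949]
handle ang 153.9 origin [ 0.2 -0.4 10.1]
edge len 9.4 normal 71.3 dist 28.4
edge len 7.6 normal 130.7 dist 27.9
edge len 17.0 normal 131.9 dist 27.8
edge len 28.2 normal 191.3 dist 27.4
edge len 7.1 normal 252.3 dist 27.5
edge len 55.3 normal 333.8 dist -1.6
die px [281.  -8.] red px near []
t10 0 [(193, 199, 42, -81), (191, 200, 37, -82), (192, 200, 39, -83), (193, 200, 41, -84), (190, 201, 33, -84), (191, 201, 36, -86), (189, 202, 30, -87), (189, 203, 29, -92), (187, 205, 24, -102), (188, 205, 26, -102), (185, 206, 19, -109), (186, 206, 21, -108), (187, 206, 24, -108)]
t10 0.03 [(193, 199, 48, -72), (191, 200, 43, -71), (192, 200, 45, -73), (193, 200, 47, -74), (190, 201, 40, -72), (191, 201, 42, -74), (189, 202, 36, -73), (189, 203, 35, -77), (187, 205, 28, -81), (188, 205, 30, -83), (185, 206, 23, -82), (186, 206, 25, -84), (187, 206, 27, -86)]
t11 0 [(193, 199, 42, -81), (194, 199, 44, -82), (191, 200, 37, -82), (192, 200, 39, -83), (193, 200, 41, -84), (191, 201, 36, -86), (187, 205, 24, -102), (188, 205, 26, -102), (186, 206, 21, -108), (187, 206, 24, -108), (188, 206, 26, -108), (185, 207, 19, -117), (186, 207, 21, -115)]
t11 0.03 [(193, 199, 48, -72), (194, 199, 50, -73), (191, 200, 43, -71), (192, 200, 45, -73), (193, 200, 47, -74), (191, 201, 42, -74), (187, 205, 28, -81), (188, 205, 30, -83), (186, 206, 25, -84), (187, 206, 27, -86), (188, 206, 30, -88), (185, 207, 22, -88), (186, 207, 24, -90)]
```

The nut is at 11.5° against a target of about 11.8°, so it is aligned. I'll back off through half of the free play and check the lateral force before lifting the wrench off.

Emit:
play_rows(targets=[0,0.23,0,-0.16,0,-0.47,0,0.2,0,-0.14,0,-0.42,0,0,0,0,0,0])

```text
time: 19.6
tcp_pos: [0.4918, 0.2347, 0.1033]
ee_rot: [0.99, -0.02, 0.103, -0.091]
ft_force: [0.4, 0.4, -2.3]
grip_width: 0.268
gripper_force: 60.4
```

```bash
python3 - <<'E'
from nut import *
chk();wang();nutang("w12")
s,c,u,v,L,N,hs=jaw("w13")
m=(abs(L[:,2]-12)<5)&(abs(L[:,1])<50)&(L[:,0]>-70)&(L[:,0]<5)&(hs[:,1]<60)
print("slopes",np.linalg.lstsq(np.c_[L[m,:2],np.ones(m.sum())],L[m,2],rcond=None)[0].round(4))
for a in(-30,-20,-12,-6):
    k=m&(L[:,0]>a)&(L[:,0]<a+4);y=np.sort(L[k,1]); up=y[y>26];dn=y[y<-26]
    nt=(abs(N[:,2]-30)<3)&(L[:,0]>a)&(L[:,0]<a+4)&(abs(L[:,1])<33)
    print(a,"jaw outer",y[[0,-1]].round(1),"inner",dn.max().round(1),up.min().round(1),"nut",np.percentile(L[nt,1],[.5,99.5]).round(1) if nt.any() else 0)
E
```

```text
t 19.6 F [-0.8  0.3 -2.2] M [-0.09  0.45  0.05] tcp [-108.3   37.8   17.7] q [-0.12  0.49 -0.45  2.11  0.46  0.34 -2.53] grip 22.9 60 yang -110.2 tilt [-0.301  0.112 -0.947]
handle ang 159.9 origin [-3.2  0.8  9.9]
edge len 7.9 normal 70.5 dist 28.3
edge len 25.0 normal 131.8 dist 27.7
edge len 14.1 normal 191.7 dist 27.4
edge len 52.6 normal 339.7 dist -5.0
die px [280. -23.] red px near []
slopes [1.52000e-02 1.70000e-03 1.21902e+01]
-30 jaw outer [-41.9  42.9] inner -28.9 29.3 nut [-4.   3.9]
-20 jaw outer [-41.9  42.6] inner -28.8 29.3 nut [-19.1  21.2]
-12 jaw outer [-42.2  42.8] inner -29.5 29.6 nut [-27.4  27.7]
-6 jaw outer [-42.3  42.4] inner -29.2 28.9 nut [-27.3  27.9]
```

The wrench is centred in its play with the forces at zero, so I'll lift it off along the axis.

Emit:
play_rows(targets=[-0.1,0,-0.28,0,0,0,-0.1,0,-0.28,0,0,0,-0.1,0,-0.28,0,0,0])

```text
time: 20.0
tcp_pos: [0.4809, 0.2316, 0.1233]
ee_rot: [0.99, -0.021, 0.104, -0.092]
ft_force: [0.1, 0.4, -2.8]
grip_width: 0.264
gripper_force: 60.3
```

Emit:
play_rows(targets=[-0.2,0,-0.6,0,0,0,-0.3,0,-0.9,0,0,0,-0.3,0,-0.9,0,0,0,-0.3,0,-0.9,0,0,0,0,0,0,0,0,0])

```text
time: 20.5
tcp_pos: [0.4371, 0.2188, 0.1988]
ee_rot: [0.99, -0.021, 0.106, -0.092]
ft_force: [0.5, -0.8, -2.1]
grip_width: 0.261
gripper_force: 60.4
```

```bash
python3 - <<'E'
from nut import *
chk();wang()
# lay-down target: back near original spot, handle a bit farther from the edge
W=R.from_euler("z",np.radians(15)).as_matrix(); wt=np.array([.60,-.335,.0]); T=W@Wt.T; p=wt+[0,0,.13]-T@wp
print(p);plan(p,T)
pm=np.array([.47,-.0,.30]);print("mid");plan(pm,T)
E
```

```text
t 20.5 F [-0.9 -0.9 -1.9] M [-0.16  0.41  0.07] tcp [-105.8   37.6  128.9] q [ 0.08  0.24 -0.68  2.17  0.23  0.51 -2.36] grip 22.3 60 yang -110.2 tilt [-0.295  0.111 -0.949]
handle ang 159.8 origin [ -0.7   0.6 121.8]
[ 0.49301547 -0.36449562  0.13766951]
n 24 row [-0.01, 0.99, 0.02, -0.08, -0.22, -0.11] dist mm 589.2 deg 37.5
  at 6 [0.437 0.073 0.172]
  at 12 [ 0.445 -0.073  0.154]
  at 18 [ 0.464 -0.22   0.143]
mid
n 9 row [0.04, 0.95, -0.55, -0.22, -0.59, -0.29] dist mm 243.3 deg 37.5
  at 2 [0.434 0.167 0.217]
  at 4 [0.436 0.117 0.239]
  at 6 [0.445 0.069 0.263]
  at 8 [0.46  0.022 0.287]
```

Emit:
play_rows(targets=[0.04,0.95,-0.55,-0.22,-0.59,-0.29,0.04,0.95,-0.55,-0.22,-0.59,-0.29,0.04,0.95,-0.55,-0.22,-0.59,-0.29,0.04,0.95,-0.55,-0.22,-0.59,-0.29,0.04,0.95,-0.55,-0.22,-0.59,-0.29])

```text
time: 21.0
tcp_pos: [0.4401, 0.0907, 0.2488]
ee_rot: [0.997, 0.062, -0.045, -0.028]
ft_force: [0.7, 0.3, -2.7]
grip_width: 0.264
gripper_force: 60.3
```

Emit:
play_rows(targets=[0.04,0.95,-0.55,-0.22,-0.59,-0.29,0.04,0.95,-0.55,-0.22,-0.59,-0.29,0.04,0.95,-0.55,-0.22,-0.59,-0.29,0.04,0.95,-0.55,-0.22,-0.59,-0.29])

```text
time: 21.4
tcp_pos: [0.4704, -0.0021, 0.2985]
ee_rot: [0.978, 0.127, -0.163, 0.023]
ft_force: [-0.1, 0.5, -1.7]
grip_width: 0.264
gripper_force: 60.3
```

```bash
python3 - <<'E'
from nut import *
chk();W=R.from_euler("z",np.radians(15)).as_matrix(); wt=np.array([.60,-.335,.0]); T=W@Wt.T; p=wt+[0,0,.10]-T@wp
plan(p,T)
E
```

```text
t 21.4 F [-0.8  0.5 -1.5] M [-0.02 -0.48  0.02] tcp [ -77.3 -184.   228.7] q [ 0.35  0.43 -0.64  1.66  0.25  1.47 -1.66] grip 22.5 60 yang -90.8 tilt [-0.777  0.002 -0.629]
n 15 row [-0.02, 0.95, 0.55, 0.0, 0.0, -0.0] dist mm 410.2 deg 0.3
  at 3 [ 0.475 -0.075  0.26 ]
  at 6 [ 0.479 -0.147  0.222]
  at 9 [ 0.484 -0.22   0.184]
  at 12 [ 0.488 -0.292  0.146]
```

Emit:
play_rows(targets=[-0.02,0.95,0.55,0,0,0,-0.02,0.95,0.55,0,0,0,-0.02,0.95,0.55,0,0,0,-0.02,0.95,0.55,0,0,0,-0.02,0.95,0.55,0,0,0])

```text
time: 21.9
tcp_pos: [0.4769, -0.1231, 0.2333]
ee_rot: [0.978, 0.127, -0.161, 0.023]
ft_force: [0.1, -0.2, -2.2]
grip_width: 0.264
gripper_force: 60.4
```

Emit:
play_rows(targets=[-0.02,0.95,0.55,0,0,0,-0.02,0.95,0.55,0,0,0,-0.02,0.95,0.55,0,0,0,-0.02,0.95,0.55,0,0,0,-0.02,0.95,0.55,0,0,0])

```text
time: 22.4
tcp_pos: [0.4836, -0.2448, 0.1695]
ee_rot: [0.978, 0.127, -0.162, 0.023]
ft_force: [0.3, -0.1, -1.7]
grip_width: 0.264
gripper_force: 60.4
```

Emit:
play_rows(targets=[-0.02,0.95,0.55,0,0,0,-0.02,0.95,0.55,0,0,0,-0.02,0.95,0.55,0,0,0,-0.02,0.95,0.55,0,0,0,-0.02,0.95,0.55,0,0,0])

```text
time: 22.9
tcp_pos: [0.4901, -0.3663, 0.1054]
ee_rot: [0.978, 0.127, -0.162, 0.022]
ft_force: [-0.3, 1.0, -1.8]
grip_width: 0.268
gripper_force: 60.4
```

Emit:
play_rows(targets=[0,0,0,0,0,0,0,0,0,0,0,0])

```text
time: 23.1
tcp_pos: [0.4897, -0.3651, 0.1057]
ee_rot: [0.978, 0.127, -0.162, 0.022]
ft_force: [0.7, 0.8, -2.9]
grip_width: 0.265
gripper_force: 60.3
```

```bash
python3 - <<'E'
from nut import *
chk();s,c,u,v,L,N,hs=jaw("w14")
m=(abs(L[:,2]-12)<6)&(abs(L[:,1])<50)&(L[:,0]>-70)&(L[:,0]<5)&(hs[:,1]<60)
print("slopes",np.linalg.lstsq(np.c_[L[m,:2],np.ones(m.sum())],L[m,2],rcond=None)[0].round(4))
v2,u2=np.nonzero(c["d"]>0);X=deep(c,np.c_[u2,v2],c["d"][v2,u2]); k=(abs(X[:,2])<.02);print("table under, x,y range",X[k].min(0),X[k].max(0))
W=R.from_euler("z",np.radians(15)).as_matrix(); wt=np.array([.60,-.335,.0]); T=W@Wt.T
for h in(.02,.003,.001): plan(wt+[0,0,h]-T@wp,T)
E
```

```text
t 23.1 F [-0.8  0.6 -2.9] M [ 0.   -0.45  0.  ] tcp [-248.8 -538.2  108.7] q [ 0.72  0.79 -0.42  1.51  0.52  1.21 -1.2 ] grip 22.7 60 yang -91.0 tilt [-0.776  0.005 -0.631]
slopes [7.90000e-03 2.70000e-03 1.24129e+01]
table under, x,y range [ 0.08865517 -0.47813652 -0.01999186] [ 0.63354417 -0.07647928  0.01653825]
n 3 row [0.37, 0.01, 0.98, 0.0, 0.01, -0.0] dist mm 78.7 deg 0.2
  at 0 [ 0.49  -0.364  0.106]
  at 1 [ 0.491 -0.364  0.08 ]
  at 2 [ 0.492 -0.364  0.054]
n 4 row [0.33, 0.01, 0.9, 0.0, 0.01, -0.0] dist mm 95.6 deg 0.2
  at 1 [ 0.491 -0.364  0.082]
  at 2 [ 0.492 -0.364  0.058]
  at 3 [ 0.492 -0.364  0.035]
n 4 row [0.34, 0.01, 0.92, 0.0, 0.01, -0.0] dist mm 97.6 deg 0.2
  at 1 [ 0.491 -0.364  0.082]
  at 2 [ 0.492 -0.364  0.057]
  at 3 [ 0.492 -0.364  0.033]
```

Emit:
play_rows(targets=[0.37,0.01,0.98,0,0.01,0,0.37,0.01,0.98,0,0.01,0,0.37,0.01,0.98,0,0.01,0,0.15,0,0.4,0,0,0,0,0,0,0,0,0])

```text
time: 23.65
tcp_pos: [0.493, -0.3632, 0.0166]
ee_rot: [0.978, 0.128, -0.161, 0.021]
ft_force: [0.2, 0.8, -2.5]
grip_width: 0.261
gripper_force: 60.3
```

```bash
python3 - <<'E'
from nut import *
chk()
W=R.from_euler("z",np.radians(15)).as_matrix(); wt=np.array([.60,-.335,.0]); T=W@Wt.T
for h in(.004,.001): plan(wt+[0,0,h]-T@wp,T,1)
E
```

```text
t 23.65 F [-1.   0.7 -2.4] M [-0.01 -0.45  0.01] tcp [-293.  -537.3   31.2] q [ 0.69  0.92 -0.38  1.52  0.57  1.09 -1.26] grip 22.3 60 yang -90.9 tilt [-0.775  0.005 -0.632]
n 1 row [0.05, 0.05, 0.19, -0.0, 0.01, 0.0] dist mm 5.0 deg 0.1
  at 0 [ 0.493 -0.363  0.017]
n 1 row [0.09, 0.05, 0.3, -0.0, 0.01, 0.0] dist mm 8.0 deg 0.1
  at 0 [ 0.493 -0.363  0.017]
```

Emit:
play_rows(targets=[0.05,0,0.15,0,0,0,0.03,0,0.08,0,0,0,0,0,0,0,0,0])

```text
time: 23.95
tcp_pos: [0.494, -0.3647, 0.0122]
ee_rot: [0.979, 0.127, -0.16, 0.023]
ft_force: [0.3, 0.3, -2.3]
grip_width: 0.261
gripper_force: 60.3
```

Emit:
play_rows(targets=[0.02,0,0.05,0,0,0,0,0,0,0,0,0])

```text
time: 24.15
tcp_pos: [0.4938, -0.3646, 0.0104]
ee_rot: [0.979, 0.127, -0.16, 0.022]
ft_force: [0.7, 0.2, -2.8]
grip_width: 0.268
gripper_force: 60.3
```

Emit:
play_rows(targets=[0.02,0,0.05,0,0,0,0,0,0,0,0,0])

```text
time: 24.35
tcp_pos: [0.494, -0.3645, 0.0094]
ee_rot: [0.979, 0.127, -0.16, 0.023]
ft_force: [0.9, 1.2, 4.2]
grip_width: 0.261
gripper_force: 61.1
```

It is touching the table. I'll release and back off along the tool axis.

Emit:
play_rows(targets=[0,0,0,0,0,0,0,0,0,0,0,0,0,0,0,0,0,0,0,0,0,0,0,0], gripper=85)

```text
time: 24.75
tcp_pos: [0.4936, -0.3644, 0.0086]
ee_rot: [0.979, 0.128, -0.16, 0.022]
ft_force: [0.7, 0.4, -0.5]
grip_width: 0.929
gripper_force: 0.0
```

Emit:
play_rows(targets=[0,0,-0.5,0,0,0,0,0,-0.9,0,0,0,0,0,-1,0,0,0,0,0,-1,0,0,0,0,0,-1,0,0,0])

```text
time: 25.25
tcp_pos: [0.5283, -0.3548, 0.1149]
ee_rot: [0.979, 0.128, -0.16, 0.022]
ft_force: [0.8, 0.0, 0.3]
grip_width: 1.001
gripper_force: 0.0
```

Emit:
play_rows(targets=[0,0,-1,0,0,0,0,0,-1,0,0,0,0,0,-1,0,0,0,0,0,-1,0,0,0,0,0,0,0,0,0])

```text
time: 25.75
tcp_pos: [0.5615, -0.3462, 0.2122]
ee_rot: [0.979, 0.128, -0.157, 0.024]
ft_force: [0.5, -0.9, 0.0]
grip_width: 0.998
gripper_force: 0.0
```

```bash
python3 - <<'E'
from nut import *
chk();p,T=o+.17*A[:,2],tool(A,-14.3)
plan(p,T)
c=snap("t20","top");v,u=np.mgrid[195:305,360:430];uv=np.c_[u.ravel(),v.ravel()];X=deep(c,uv,c["d"][v,u].ravel());h=cv2.cvtColor(c["p"],cv2.COLOR_RGB2HSV)[v,u].reshape(-1,3).astype(int)
m=(X[:,2]>.014)&(X[:,2]<.04)&(h[:,2]<75);print(m.sum(),np.median(X[m,2]),cv2.minAreaRect((X[m,:2]*1e3).astype(np.float32)))
a=cv2.resize(c["p"][165:245,145:225],None,fx=5,fy=5,interpolation=2);b=cv2.resize(c["p"][190:320,340:470],(400,400),interpolation=2)
cv2.imwrite("pics/z20.png",np.hstack([a,b])[:,:,::-1])
E
```

```text
t 25.75 F [ 0.2 -1.  -0.1] M [-0.04 -0.37  0.02] tcp [-129.3 -539.8  159.5] q [ 0.64  0.76 -0.44  1.29  0.47  1.45 -1.17] grip 85.2 0 yang -90.7 tilt [-0.77  -0.    -0.639]
n 18 row [0.95, -0.88, -0.41, -0.3, 0.4, -0.66] dist mm 555.2 deg 89.6
  at 4 [ 0.624 -0.228  0.225]
  at 8 [ 0.645 -0.096  0.247]
  at 12 [0.622 0.034 0.27 ]
  at 16 [0.558 0.152 0.286]
336 0.02331788551703562 ((471.34381103515625, -370.5892639160156), (103.365234375, 25.11923599243164), 14.321258544921875)
```

View pics/z20.png

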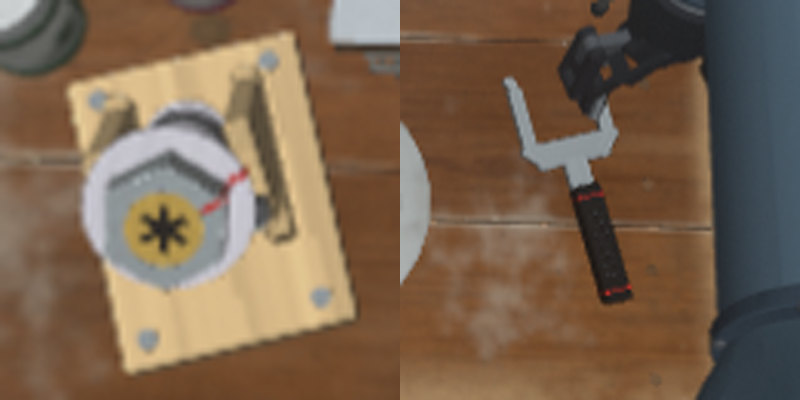

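The top crop shows the nut and flange red marks forming one straight line, (205,210) to (245,172). The wrench lies flat on bare table at z 23 mm over its sleeve, and the arm is clear of everything.

```bash
python3 -c "
from cell import *
print(sign_off())"
```

```text
the job is handed in; nothing more can be done
None
```

I handed the job in at about 26 s of the 64 s limit: the nut was spun finger-snug, then tightened with the wrench until the red lines met (within about 1° by camera), and the wrench is off and lying flat on bare table clear of the extruder.

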